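# Clamp a housing with a star wheel

## Robot

A 7-joint arm with a two-finger parallel gripper is mounted at the origin on the work surface. World frame = base frame: x ahead of the robot, y to its left, z up, the work surface at z = 0. Lengths are in m, angles in rad, forces in N, time in s.
With the tool pointing down it reaches from about 0.4 to 0.85 m from the base axis. Payload 4.5 kg.
Tool frame: the origin (TCP) lies midway between the tips of the shut fingers; the grasp point (between the pads) lies 19 mm behind it (grip_depth is the distance from the TCP to the grasp point, in m); z points along the fingers, y is the direction in which the jaws open and shut (so a half turn about z gives the same grasp; the last joint's range is limited). The gripper opens to 85 mm and grips with 20 to 120 N. Pads are 22 mm wide; open, the fingers measure 114 mm over their backs; the gripper's body (76 mm by 85 mm) begins 54 mm behind the grasp point. The pads swing forward as they close: fully open they stand 13 mm farther back than shut.
Start: joints at [-1.175, 0.689, -0.195, 1.565, 0.157, 0.902, -0.215], TCP at [0.221, 0.585, 0.231] pointing down, gripper open.
Joint ranges: [-3.01, 3.01], [-0.46, 2.08], [-1.47, 1.51], [0.13, 2.56], [-1, 4.14], [0.04, 2.09], [-2.66, 2.66]. Speed limits (rad/s): [2.57, 2.57, 3.14, 3.14, 3.14, 3.14, 3.14].

## Interface

Orientations are given as [roll, pitch, yaw] about the fixed x, y, z axes, in that order (R = Rz(yaw) Ry(pitch) Rx(roll)).
In Python, from cell import observe, read_camera, camera_info, job_done, grip_depth gives the robot as it stands.
- The arm moves only by the tool servo_tool, never from a script. Its argument "series" is a list of rows, each a list of 3 entries, a list of its own where there are three numbers: the closure, from 0 (fully open) to 1 (shut), then the shift along the tool's x, y, z in units of 30 mm (1.0 is 30 mm), then the turn, a rotation vector about the tool's x, y, z in rad. In form: [[hand, [x, y, z], [wx, wy, wz]], ...]. A call has 1 to 10 rows; each row is the pose to reach, as a shift and turn from the pose measured when the call began, along the tool's axes at that moment; what a row does not reach only later rows make up. A row lasts 1/10 s, in which the tool goes at most 50 mm and 8.59 degrees, less where a joint would pass 70% of its speed; a pose out of reach is approached as far as the arm can. A call with a gripper value outside its range is refused whole. The fingers move at their own pace and stop on an object; the grip force is fixed at half the most. Time passes only in rows, so rows that repeat a pose let the fingers close. It gives the time, the measured TCP pose, the force and the opening at its end, in the units of the state.
- observe(): the state, without advancing time (a new reading comes with each control period).
- read_camera(name): name is "side" or "top" or "wrist"; returns (picture, depth): 400x640x3 uint8, red, green, blue; 400x640 float32, m along the optical axis (not along the pixel's ray), 0 where there is no reading.
- camera_info(name): a dict with "camera_matrix" (3x3 intrinsics, pixels), "R" (3x3) and "t" (3): a world point X has camera coordinates R X + t; the wrist camera has in their place "hand_eye" (4x4, takes a point from camera to tool coordinates, whose origin is the TCP and whose axes are the flange's). Camera axes: x right, y down, z forward; pixel columns grow to the right and rows downward; lengths in m; the calibration is good to about 2 mm. The wrist camera is an equidistant fisheye: a pixel r from the principal point sees the ray r / f radians off the axis. A picture is of the moment at which its call begins: read the wrist's pose just before it. camera_info takes no time and is no camera call.
- job_done(): hands the job in, once; it reports no verdict.
The state is a dict: "t": time; "joints": joint angles; "dq": joint speeds; "joint_torque": joint torques, N m; "position": TCP position; "tcp_rot": TCP orientation; "ft_force": force on the tool from outside, world axes, zero at the start; "torque": the same for the moment, N m; "gripper_width": finger opening in m.
Only numpy, scipy, OpenCV 4.12 (cv2) and the standard library are available. Lean on these libraries where they do the work, as an engineer would, in place of code of your own. Each camera call takes 0.05 s, during which the arm holds its last target.

## Task

Set the loose aluminium housing down flat on the fixture's bed, between the two low rails and between the end stop and the clamp jaw, and let it go. Then turn the star wheel by pushing its spokes round one after another, top towards the end stop, until the jaw's sprung pad has pushed the housing home against the stop and holds it snugly with about 15 newtons; feel for it, and never load the pad beyond 25 newtons. Move the jaw only by the wheel, leave the bottle, screwdriver and reel where they are, and finish clear of everything.

Things in the scene. Friction and masses are not known exactly. Their poses are not given: they have to be found in the camera images.
- housing_center (a point): Centre of the loose milled aluminium housing: a plain box 50 mm (its x) by 70 mm (its y) by 45 mm tall (z), 0.2 to 0.4 kg, starting on the table to the robot's left. The point is 22.5 mm above its underside. Grasp it from above across the 50 mm; either way round will do. On the bed its 70 mm lies along the nest's y.
- nest (a point): Point on the top of the bed (140 mm above the table), midway between the rails. Axes: z up; y along the rails, from end stop towards jaw; x across the bed, away from the wheel. Bed 90 mm wide (x), from y -115 to +130 mm. Rails 8 mm high, inner faces at x -28 and +28 mm (3 mm play each side of the housing), from y -110 to +50 mm.
- fixture: The grey clamping fixture, fixed to the table; origin on the table straight below the nest point, axes as the nest. Its end stop is a steel block on the bed, 36 mm high, 54 wide, 16 thick, its face towards the jaw anywhere from y -83 to -67 mm: it is bolted in another place each time and its pose is not given.
- jaw: Dark steel clamp jaw, slides along the bed towards the stop (nest -y), driven only by the wheel through a rack, 20 mm per rad. Block 50 mm wide, 36 mm long, top 48 mm above the bed, from 16 to 52 mm behind the pad's face. Origin on the bed's top, on its centre line, in the plane of the unloaded pad's face; axes as the nest.
- pad: Black sprung pad on the jaw's front, 32 wide, 30 tall, 8 mm thick. Origin: centre of the face that meets the housing, 22 mm above the bed; axes as the nest. Unloaded, its face is at nest y = 60 mm less 20 mm per rad of wheel angle. Stiff spring: 10 N per mm, 6 mm travel. The housing sliding on the bed loads it by 1 to 5 N already before the stop is met.
- wheel_hub (a point): Centre of the upright star wheel on the robot's side of the fixture, 95 mm from the bed's centre line (nest -x), 110 mm above the table; axis level, along nest x. Its axes turn with the wheel. Six round steel spokes 12 mm thick, 60 degrees apart, with black end balls 18 mm in diameter centred 92 mm from the axis; hub 44 mm in diameter. 40 mm clear between balls and bed.
- wheel (a joint): Wheel angle, rad; 0 to 1.05 at the start, limit 4.2. Grows as the wheel's top moves to the end stop (nest -y), closing the jaw. At angle a, spokes stand at a, a+60 degrees etc. from upright, leaning to nest -y. Steady friction of 0.6 N m (6 to 10 N at a spoke; a halted push settles to 0.4-0.55 N m) also holds it when let go; each 10 N on the pad adds 0.2 N m.
- bottle_middle (a point): Middle of a white bottle standing on the table, 52 mm in diameter, 130 mm tall. Leave it alone.
- screwdriver: Screwdriver lying on the table, 170 mm long along its x. Leave it alone.
- reel: Small black reel lying flat on the table, 70 mm in diameter, 20 mm high. Leave it alone.
Not all that is in view belongs to the job. What is shaped like the part that bears housing_center but green is not meant.

How it is judged:
By the outcome, as a careful person would: the job done as asked, in the order asked, and still so for the second after the job is handed in, with the robot touching nothing.
It also fails if it takes over 72 s, if anything falls off the work surface, if the arm or the gripper's body presses on something with over 40 N, if the wrist force passes 120 N, or if a joint passes its speed limit or range.

## Working session

There is one attempt and no reset: what is moved stays moved. The work goes in short steps, Python scripts to look and compute and a tool call to move; the robot and the scene stay as the last step left them, time stands still between calls to the robot, and variables do not carry over. Pictures are saved under pics/ and viewed, and the job is handed in when it is done.

Besides the shell and the picture viewer there is one more tool, called after ">>>" as name(argument=value, ...), one argument or row to a line, values as JSON. servo_tool: Moves the arm, as the interface text tells. Its arguments: {"type":"object","properties":{"series":{"type":"array","items":{"type":"array"}}},"required":["series"]}

```bash
ls; mkdir -p pics; cat > h.py <<'E'
import numpy as np, cv2
from cell import observe, read_camera, camera_info, job_done, grip_depth
from scipy.spatial.transform import Rotation as Ro
def ray(name,u,v,st=None):
    c=camera_info(name);K=np.array(c["camera_matrix"])
    if name!="wrist":
        R=np.array(c["R"]);t=np.array(c["t"])
        d=R.T@np.linalg.solve(K,[u,v,1.]);return -R.T@t,d
def onz(name,u,v,z):
    o,d=ray(name,u,v);return o+d*(z-o[2])/d[2]
def cloud(name,dep):
    c=camera_info(name);K=np.array(c["camera_matrix"]);R=np.array(c["R"]);t=np.array(c["t"])
    v,u=np.mgrid[0:400,0:640]
    P=np.stack([(u-K[0,2])/K[0,0]*dep,(v-K[1,2])/K[1,1]*dep,dep],-1)
    return (P-t)@R
def proj(name,X):
    c=camera_info(name);K=np.array(c["camera_matrix"]);p=K@(np.array(c["R"])@X+np.array(c["t"]));return p[:2]/p[2]
def pic(name,tag):
    im,d=read_camera(name);cv2.imwrite(f"pics/{tag}.png",im[:,:,::-1]);np.save(f"pics/{tag}.npy",d);return im,d
E
python3 - <<'E'
from h import *
s=observe();print({k:np.round(v,3).tolist() for k,v in s.items()},grip_depth if not callable(grip_depth) else grip_depth())
for n in("side","top","wrist"):
    pic(n,n+"0");c=camera_info(n);print(n,{k:np.round(v,3).tolist() for k,v in c.items() if not isinstance(v,str)})
E
```

```text
pics
{'t': 0.0, 'joints': [-1.175, 0.69, -0.194, 1.566, 0.157, 0.902, -0.215], 'dq': [0.0, 0.001, -0.0, 0.001, -0.001, 0.002, 0.001], 'joint_torque': [0.0, -53.962, -1.266, -15.854, 0.009, 0.01, -0.0], 'position': [0.221, 0.584, 0.23], 'tcp_rot': [-3.14, 0.0, 2.78], 'ft_force': [-0.253, 0.236, -0.632], 'torque': [0.011, -0.07, 0.007], 'gripper_width': 0.085} 0.0187
side {'camera_matrix': [[424.224, 0.0, 320.29], [0.0, 424.224, 200.246], [0.0, 0.0, 1.0]], 'R': [[0.94, -0.342, -0.006], [-0.201, -0.535, -0.821], [0.278, 0.772, -0.572]], 't': [-0.539, 0.222, 1.132]}
top {'camera_matrix': [[364.488, 0.0, 322.738], [0.0, 364.488, 198.677], [0.0, 0.0, 1.0]], 'R': [[0.014, -1.0, 0.024], [-0.994, -0.016, -0.111], [0.111, -0.022, -0.994]], 't': [-0.018, 0.56, 1.064]}
wrist {'camera_matrix': [[309.707, 0.0, 322.572], [0.0, 309.707, 203.19], [0.0, 0.0, 1.0]], 'hand_eye': [[0.0, -0.958, -0.287, 0.074], [1.0, 0.0, 0.0, 0.001], [-0.0, -0.287, 0.958, -0.143], [0.0, 0.0, 0.0, 1.0]]}
```

View pics/top0.png

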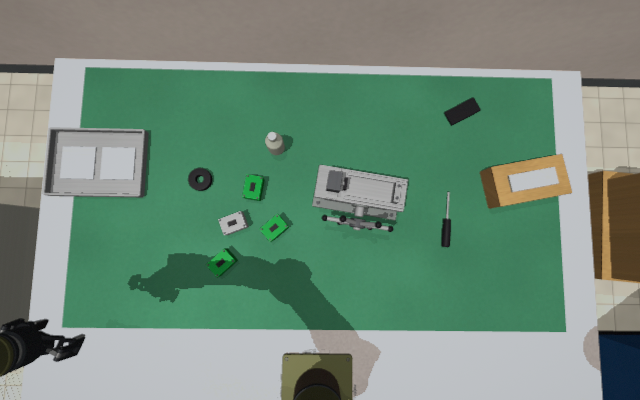

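View pics/side0.png

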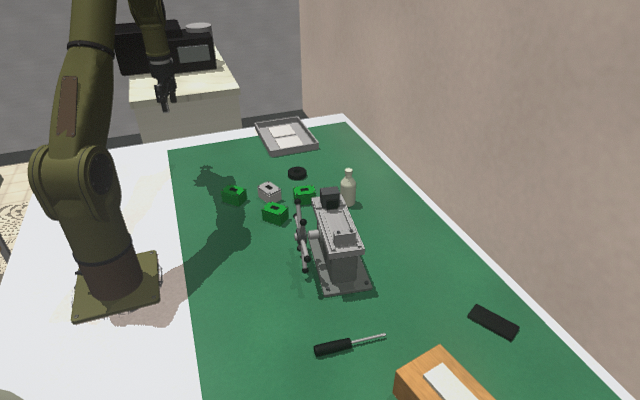

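View pics/wrist0.png

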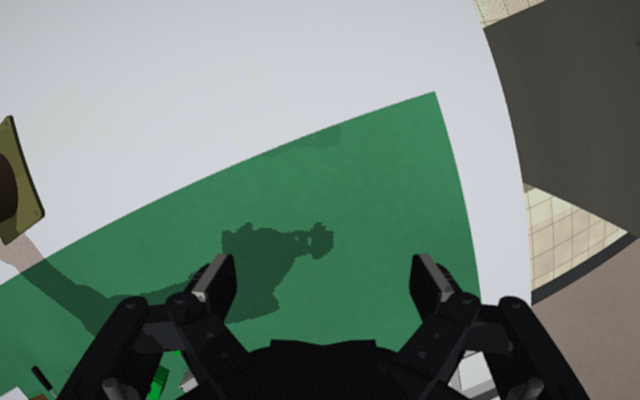

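```bash
python3 - <<'E'
from h import *
im=cv2.imread("pics/top0.png");
a=cv2.resize(im[150:250,190:300],None,fx=5,fy=5,interpolation=cv2.INTER_CUBIC)
cv2.imwrite("pics/c1.png",a)
b=cv2.resize(im[150:245,305:415],None,fx=6,fy=6,interpolation=cv2.INTER_CUBIC)
cv2.imwrite("pics/c2.png",b)
s=cv2.imread("pics/side0.png");cv2.imwrite("pics/c3.png",cv2.resize(s[170:300,220:390],None,fx=4,fy=4,interpolation=cv2.INTER_CUBIC))
d=np.load("pics/top0.npy");P=cloud("top",d)
for (u,v) in [(232,215),(228,226),(240,222),(335,181),(370,190),(404,193),(343,219),(390,229),(360,224),(275,135)]:print(u,v,P[v,u].round(3))
E
```

```text
232 215 [0.506 0.257 0.041]
228 226 [0.473 0.266 0.048]
240 222 [0.486 0.233 0.043]
335 181 [ 0.589 -0.037  0.188]
370 190 [ 0.574 -0.136  0.139]
404 193 [ 0.567 -0.228  0.141]
343 219 [ 0.49  -0.058  0.196]
390 229 [ 0.469 -0.193  0.122]
360 224 [ 0.481 -0.11   0.131]
275 135 [0.726 0.128 0.126]
```

View pics/c1.png

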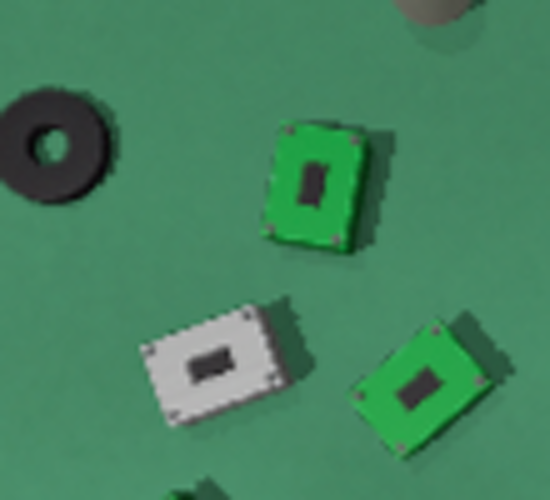

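View pics/c2.png

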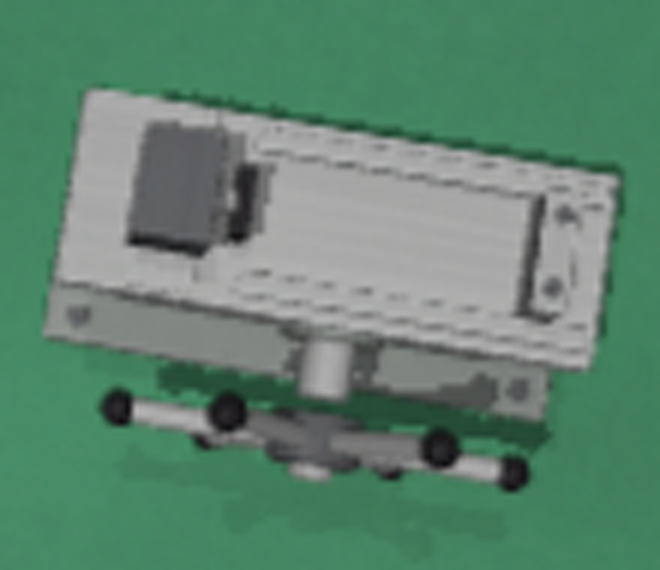

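View pics/c3.png

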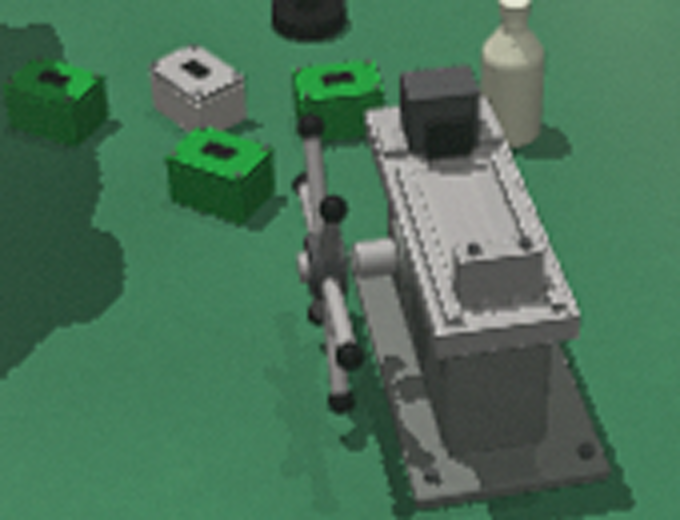

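```bash
python3 - <<'E'
from h import *
im=cv2.imread("pics/top0.png");d=np.load("pics/top0.npy");P=cloud("top",d);s=cv2.imread("pics/side0.png");ds=np.load("pics/side0.npy");Ps=cloud("side",ds)
hsv=cv2.cvtColor(im,cv2.COLOR_BGR2HSV);hs=cv2.cvtColor(s,cv2.COLOR_BGR2HSV)
def rect(pts,n):
    r=cv2.minAreaRect((pts*1000).astype(np.float32));print(n,len(pts),np.round(r[0],1),np.round(r[1],1),round(r[2],2))
    return r
roi=np.zeros((400,640),bool);roi[205:243,212:252]=1
H=roi&(P[...,2]>.035)&(P[...,2]<.055)&~((hsv[...,1]>120))
rect(P[H][:,:2],"housing top depth"); print(np.median(P[H][:,2]))
Hm=roi&(hsv[...,1]<60)&(hsv[...,2]>140)
v,u=np.nonzero(Hm)
print('mask',Hm.sum())
q=np.array([onz("top",a,b,.045)[:2] for a,b in zip(u,v)]);rect(q,"housing rays")
# side
m=(Ps[...,2]>.04)&(Ps[...,2]<.05)&(hs[...,1]<60);m2=np.zeros_like(m);m2[180:200,255:285]=1
rect(Ps[m&m2][:,:2],"side housing")
# bed
B=(P[...,2]>.13)&(P[...,2]<.152)&(P[...,0]>.5)&(P[...,0]<.66)&(abs(P[...,1]+.13)<.2)&(hsv[...,1]<60)
rect(P[B][:,:2],"bed");print(np.median(P[B][:,2]))
v,u=np.nonzero(B);q=np.array([onz("top",a,b,.14)[:2] for a,b in zip(u,v)]);rect(q,"bed rays")
B=(Ps[...,2]>.13)&(Ps[...,2]<.152)&(Ps[...,0]>.5)&(Ps[...,0]<.66)&(abs(Ps[...,1]+.13)<.2)&(hs[...,1]<80)
rect(Ps[B][:,:2],"bed side");print(np.median(Ps[B][:,2]))
E
```

```text
housing top depth 418 [483.9 257.3] [50.1 70.7] 21.47
0.0444293855603836
mask 344
housing rays 344 [483.7 257.5] [49.8 69.1] 21.6
side housing 150 [479.6 253.1] [50.9 72.9] 19.65
bed 2459 [ 578.4 -110.1] [244.9  94.4] 81.23
0.14019394465499502
bed rays 2459 [ 577.8 -109.7] [244.3  94.5] 81.24
bed side 1600 [ 574.7 -114.5] [248.3  95.1] 81.45
0.13813399546574967
```

The pictures show the aluminium housing at top-view pixel (232,223), side (269,190). The three boxes shaped like it, at top (254,187), (275,228) and (222,263), are green and so are decoys. The grey one fits: measured 50×70 mm with its top at 44 mm. In the fixture the jaw is on the left at (335,181), the stop on the right at (400,190), and the upper wheel balls are at about (343,218) and (378,224), so the wheel angle is close to 0.5 rad.

```bash
cat >> h.py <<'E'
YN=np.radians(-8.8); N0=np.array([.5754,-.1197,.140])
RN=Ro.from_euler('z',YN).as_matrix()
def go(p,ydeg):
    "shift (units) and turn for TCP at p, tool down, tool y heading ydeg"
    s=observe();R=Ro.from_euler('xyz',s['tcp_rot']).as_matrix()
    a=np.radians(ydeg);y=np.array([np.cos(a),np.sin(a),0]);z=np.array([0,0,-1.]);x=np.cross(y,z)
    T=np.stack([x,y,z],1)
    print("shift",(R.T@(np.array(p)-s['position'])/.03).round(3),"turn",Ro.from_matrix(R.T@T).as_rotvec().round(4),"now",np.round(s['position'],4),np.round(s['ft_force'],1))
def nest(p): return N0+RN@np.array(p)
def inn(P): return (np.array(P)-N0)@RN
def wcloud(st,dep):
    c=camera_info("wrist");K=np.array(c["camera_matrix"]);H=np.array(c["hand_eye"])
    v,u=np.mgrid[0:400,0:640];dx=(u-K[0,2])/K[0,0];dy=(v-K[1,2])/K[1,1];r=np.hypot(dx,dy)+1e-9
    k=np.tan(np.minimum(r,1.45))/r
    P=np.stack([dx*k*dep,dy*k*dep,dep],-1)
    P=P@H[:3,:3].T+H[:3,3]
    return P@Ro.from_euler('xyz',st['tcp_rot']).as_matrix().T+np.array(st['position'])
def wraypts(st,uv,z):
    c=camera_info("wrist");K=np.array(c["camera_matrix"]);H=np.array(c["hand_eye"]);uv=np.atleast_2d(uv).astype(float)
    dx=(uv[:,0]-K[0,2])/K[0,0];dy=(uv[:,1]-K[1,2])/K[1,1];r=np.hypot(dx,dy)+1e-9
    d=np.stack([np.sin(r)*dx/r,np.sin(r)*dy/r,np.cos(r)],-1)@H[:3,:3].T
    R=Ro.from_euler('xyz',st['tcp_rot']).as_matrix();d=d@R.T;o=R@H[:3,3]+np.array(st['position'])
    return o+d*((z-o[2])/d[:,2:])
E
python3 - <<'E'
from h import *
go([.482,.255,.15],21.5)
E
```

```text
shift [-12.016  -7.177   2.7  ] turn [-1.300e-03  7.000e-04  8.338e-01] now [0.2211 0.5841 0.2307] [ 0.5 -0.5 -0.6]
```

>>> servo_tool(
  series=[
    [0,[-1.2,-0.72,0.2],[0,0,0.08]],
    [0,[-2.4,-1.44,0.4],[0,0,0.17]],
    [0,[-3.6,-2.15,0.7],[0,0,0.26]],
    [0,[-5,-3,1],[0,0,0.36]],
    [0,[-6.4,-3.8,1.3],[0,0,0.46]],
    [0,[-7.8,-4.7,1.7],[0,0,0.56]],
    [0,[-9.2,-5.5,2.1],[0,0,0.66]],
    [0,[-10.6,-6.35,2.4],[0,0,0.76]],
    [0,[-12,-7.18,2.7],[0,0,0.834]],
    [0,[-12.02,-7.18,2.7],[0,0,0.834]],
  ],
)

```text
t: 1.15
position: [0.4866, 0.2459, 0.1489]
tcp_rot: [-3.14, 0.008, 1.932]
ft_force: [-0.2, -0.9, 0.5]
gripper_width: 0.0852
```

>>> servo_tool(
  series=[
    [0,[0,0,0],[0,0,0]],
  ],
)

```text
t: 1.25
position: [0.4869, 0.2452, 0.1485]
tcp_rot: [-3.139, 0.008, 1.93]
ft_force: [-0.3, 0.5, -0.4]
gripper_width: 0.0853
```

```bash
python3 - <<'E'
from h import *
s=observe();im,d=pic("wrist","w1");np.save("pics/w1s.npy",s,allow_pickle=True)
print(np.round(s['position'],4),np.round(s['tcp_rot'],4),np.round(s['joints'],3))
P=wcloud(s,d);h=cv2.cvtColor(im,cv2.COLOR_RGB2HSV)
m=(P[...,2]>.035)&(P[...,2]<.055)&(h[...,1]<70)&(np.hypot(P[...,0]-.482,P[...,1]-.255)<.06)
r=cv2.minAreaRect((P[m][:,:2]*1000).astype(np.float32));print(m.sum(),r,np.median(P[m][:,2]))
v,u=np.nonzero(m);q=wraypts(s,np.stack([u,v],1),.045);print(cv2.minAreaRect((q[:,:2]*1000).astype(np.float32)))
E
```

```text
[0.4869 0.2452 0.1485] [-3.1393  0.0078  1.9298] [-0.549  0.704 -0.011  1.889  0.027  0.552 -0.221]
5011 ((480.6871337890625, 257.3492126464844), (49.521484375, 70.62328338623047), 21.813339233398438) 0.0451100415828421
((480.4151306152344, 258.03533935546875), (49.27573776245117, 71.176513671875), 21.888423919677734)
```

View pics/w1.png

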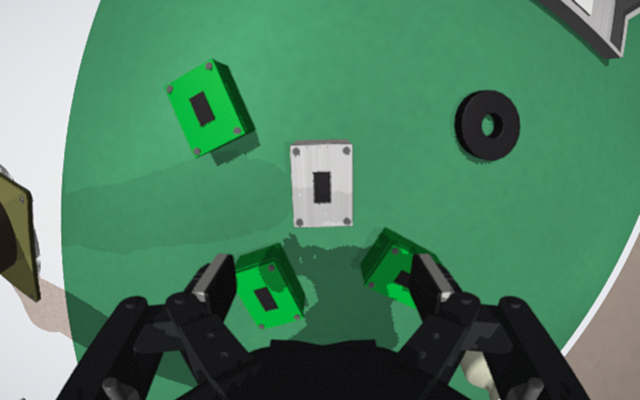

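Wrist view: the grey housing is at (322,185), clear of the green boxes at (205,108), (268,285) and (400,270). Its size, height and angle all fit, so I'm confirming it as the target.

```bash
python3 - <<'E'
from h import *
go([.4812,.2567,.060],21.7);go([.4812,.2567,.014],21.7)
E
```

```text
shift [ 0.49  -0.034  2.947] turn [-0.0025  0.0094 -0.0205] now [0.4872 0.2441 0.1485] [ 0.5 -1.   0.5]
shift [ 0.505 -0.03   4.481] turn [-0.0025  0.0094 -0.0205] now [0.4872 0.2441 0.1485] [ 0.5 -1.   0.5]
```

>>> servo_tool(
  series=[
    [0,[0.2,0,0.6],[-0.002,0.009,-0.02]],
    [0,[0.45,-0.03,1.4],[-0.002,0.009,-0.02]],
    [0,[0.49,-0.03,2.2],[-0.002,0.009,-0.02]],
    [0,[0.49,-0.03,2.8],[-0.002,0.009,-0.02]],
    [0,[0.49,-0.03,2.95],[-0.002,0.009,-0.02]],
    [0,[0.49,-0.03,2.95],[-0.002,0.009,-0.02]],
  ],
)

```text
t: 1.9
position: [0.4804, 0.2577, 0.0597]
tcp_rot: [-3.14, -0.0, 1.951]
ft_force: [0.0, -0.3, -0.7]
gripper_width: 0.0853
```

```bash
python3 - <<'E'
from h import *
go([.4812,.2567,.014],21.7);s=observe();print(np.round(s['tcp_rot'],4))
E
```

```text
shift [-0.04   0.015  1.522] turn [-0.0016 -0.      0.0015] now [0.4804 0.2577 0.0597] [ 0.  -0.3 -0.7]
[-3.1400e+00 -1.0000e-04  1.9511e+00]
```

>>> servo_tool(
  series=[
    [0,[-0.02,0,0.4],[0,0,0]],
    [0,[-0.04,0.01,0.9],[0,0,0]],
    [0,[-0.04,0.01,1.3],[0,0,0]],
    [0,[-0.04,0.01,1.5],[0,0,0]],
    [0.5,[-0.04,0.01,1.52],[0,0,0]],
    [1,[-0.04,0.01,1.52],[0,0,0]],
    [1,[-0.04,0.01,1.52],[0,0,0]],
    [1,[-0.04,0.01,1.52],[0,0,0]],
    [1,[-0.04,0.01,1.52],[0,0,0]],
    [1,[-0.04,0.01,1.52],[0,0,0]],
  ],
)

```text
t: 2.9
position: [0.4813, 0.2567, 0.0145]
tcp_rot: [-3.141, -0.0, 1.951]
ft_force: [-0.4, -0.0, 4.5]
gripper_width: 0.0491
```

>>> servo_tool(
  series=[
    [1,[0,0,0],[0,0,0]],
    [1,[0,0,0],[0,0,0]],
  ],
)

```text
t: 3.1
position: [0.4813, 0.2567, 0.0145]
tcp_rot: [-3.141, -0.0, 1.951]
ft_force: [0.2, 0.1, 2.1]
gripper_width: 0.0489
```

>>> servo_tool(
  series=[
    [1,[0,0,-0.3],[0,0,0]],
    [1,[0,0,-1],[0,0,0]],
    [1,[0,0,-2],[0,0,0]],
    [1,[0,0,-3],[0,0,0]],
    [1,[0,0,-4],[0,0,0]],
    [1,[0,0,-5],[0,0,0]],
    [1,[0,0,-6],[0,0,0]],
    [1,[0,0,-7],[0,0,0]],
    [1,[0,0,-7.8],[0,0,0]],
    [1,[0,0,-8.2],[0,0,0]],
  ],
)

```text
t: 4.1
position: [0.4818, 0.2569, 0.263]
tcp_rot: [3.14, -0.001, 1.951]
ft_force: [1.0, 0.4, -3.3]
gripper_width: 0.0491
```

```bash
python3 - <<'E'
from h import *
s=observe();print(s['gripper_width'],nest([0,-.08,.12]));go(nest([0,-.08,.12]),-8.8)
# check camera bias on lifted housing w/ side cam
E
```

```text
0.04912992348806131 [ 0.56316113 -0.19875827  0.26      ]
shift [-15.11   -3.119   0.087] turn [ 0.0017 -0.0011  0.5338] now [0.4818 0.2569 0.263 ] [ 1.   0.4 -3.3]
```

>>> servo_tool(
  series=[
    [1,[-0.4,-0.08,0],[0,0,0.02]],
    [1,[-1.2,-0.25,0],[0,0,0.05]],
    [1,[-2.4,-0.5,0],[0,0,0.09]],
    [1,[-3.6,-0.75,0],[0,0,0.13]],
    [1,[-4.8,-1,0],[0,0,0.17]],
    [1,[-6,-1.25,0],[0,0,0.21]],
    [1,[-7.2,-1.5,0],[0,0,0.25]],
    [1,[-8.4,-1.75,0.05],[0,0,0.3]],
    [1,[-9.6,-2,0.05],[0,0,0.34]],
    [1,[-10.8,-2.23,0.05],[0,0,0.38]],
  ],
)

```text
t: 5.1
position: [0.5383, -0.0714, 0.2602]
tcp_rot: [-3.14, -0.001, 1.567]
ft_force: [0.2, 0.5, -2.4]
gripper_width: 0.0489
```

```bash
python3 - <<'E'
from h import *
go(nest([0,-.08,.12]),-8.8)
E
```

```text
shift [-4.243e+00  8.430e-01  2.000e-03] turn [-0.0015 -0.0007  0.1502] now [ 0.5383 -0.0714  0.2602] [ 0.2  0.5 -2.4]
```

>>> servo_tool(
  series=[
    [1,[-1.1,0.22,0],[0,0,0.04]],
    [1,[-2.2,0.44,0],[0,0,0.08]],
    [1,[-3.2,0.63,0],[0,0,0.11]],
    [1,[-3.9,0.78,0],[0,0,0.14]],
    [1,[-4.24,0.84,0],[0,0,0.15]],
    [1,[-4.24,0.84,0],[0,0,0.15]],
  ],
)

```text
t: 5.7
position: [0.5617, -0.2007, 0.2592]
tcp_rot: [-3.138, 0.0, 1.414]
ft_force: [-0.8, 0.0, -3.8]
gripper_width: 0.0491
```

```bash
python3 - <<'E'
from h import *
s=observe();im,d=pic("wrist","w2");np.save("pics/w2s.npy",s,allow_pickle=True)
s2=observe();print(np.round(s['position'],4),np.round(s2['position'],4),np.round(s['tcp_rot'],4),s['gripper_width'])
E
```

```text
[ 0.5617 -0.2007  0.2592] [ 0.5621 -0.1985  0.2593] [-3.1380e+00  3.0000e-04  1.4141e+00] 0.049078926419770956
```

View pics/w2.png

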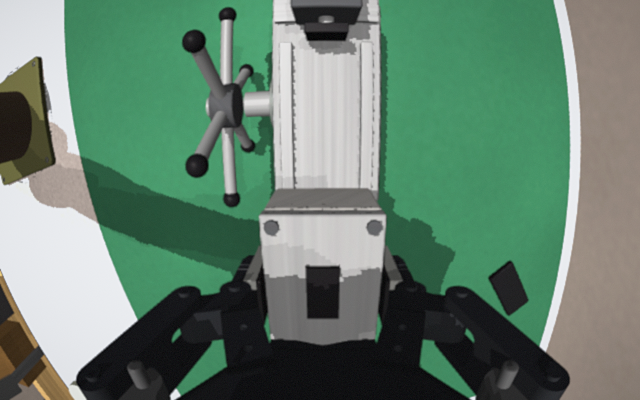

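The wrist view shows the housing held level at (322,270), with the bed and rails ahead (rail strips at columns ~285 and ~370). The pad is at (327,32). The wheel hub is at (228,105) and its two upper balls are at (194,41) and (197,165).

```bash
python3 - <<'E'
from h import *
im=cv2.imread("pics/w2.png");d=np.load("pics/w2.npy");s=np.load("pics/w2s.npy",allow_pickle=True).item()
s['position']=np.array([.5619,-.1996,.2592])
P=wcloud(s,d);h=cv2.cvtColor(im,cv2.COLOR_BGR2HSV)
q=inn(P)
g=h[...,1]<70
L=[];Rr=[]
for v in range(50,180,10):
    m=g[v]&(q[v,:,2]>-.02)&(q[v,:,2]<.015)&(abs(q[v,:,0])<.06)
    u=np.nonzero(m)[0]
    w=wraypts(s,[[u.min()-.5,v],[u.max()+.5,v]],.14);w=inn(w)
    L.append(w[0]);Rr.append(w[1]);print(v,u.min(),u.max(),(w[:,:2]*1000).round(1).tolist(),np.median(q[v,u,2]).round(4))
L=np.array(L);Rr=np.array(Rr);C=(L+Rr)/2;print(np.polyfit(C[:,1],C[:,0],1), np.median(Rr[:,0]-L[:,0]))
# held housing top
R=Ro.from_euler('xyz',s['tcp_rot']).as_matrix();T=(P-s['position'])@R
m=(T[...,2]>-.045)&(T[...,2]<-.02)&(abs(T[...,1])<.035)&(abs(T[...,0])<.06);m[:200]=0;m[330:]=0
print(np.median(T[m][:,2]))
for v in range(210,250,8):
    u=np.nonzero(m[v])[0];w=T[v,u];print(v,u.min(),u.max(),w[:,1].min().round(4),w[:,1].max().round(4),w[:,0].max().round(4))
# balls
for (u,v) in[(228,15),(194,41),(197,165),(231,200)]:
    print((np.median(q[v-1:v+2,u-1:u+2].reshape(-1,3),0)*1000).round(1))
pz=(q[...,2]>.01)&(q[...,2]<.035)&(abs(q[...,0])<.016);pz[200:]=0
print("pad face y",np.percentile(q[pz][:,1],[1,5,20,50]),pz.sum())
E
```

```text
50 273 379 [[-43.5, 48.1], [46.0, 48.1]] 0.0001
60 272 379 [[-44.4, 39.3], [45.9, 39.2]] 0.0003
70 273 379 [[-43.5, 30.5], [45.9, 30.5]] 0.0004
80 271 379 [[-45.3, 21.9], [45.9, 21.8]] 0.0003
90 270 379 [[-46.2, 13.3], [45.9, 13.2]] 0.0001
100 258 379 [[-56.6, 5.2], [46.0, 4.6]] 0.0001
110 259 379 [[-55.9, -3.4], [46.1, -3.9]] 0.0002
120 271 379 [[-45.8, -12.3], [46.2, -12.5]] 0.0002
130 274 378 [[-43.4, -21.0], [45.5, -21.1]] 0.0004
140 274 378 [[-43.6, -29.5], [45.7, -29.6]] 0.0003
150 274 379 [[-43.9, -38.1], [46.8, -38.2]] 0.0002
160 275 378 [[-43.3, -46.8], [46.2, -47.0]] 0.0003
170 275 378 [[-43.6, -55.6], [46.5, -55.7]] 0.0005
[-1.04026657e-02 -6.50856394e-05] 0.09026161782315459
-0.030514234598662985
210 264 381 -0.0243 0.0228 0.0361
218 259 385 -0.0254 0.0237 0.0347
226 260 385 -0.0254 0.0239 0.032
234 260 385 -0.0255 0.0243 0.0285
242 260 384 -0.0257 0.0238 0.0249
[-90.6  92.4 -24.7]
[-90.   48.1  56.6]
[-90.1 -40.   58.2]
[-91.6 -88.2 -20. ]
pad face y [0.05259867 0.05279893 0.05310033 0.06585357] 708
```

```bash
sed -i 's/^YN=.*/YN=np.radians(-8.8); N0=np.array([.5754,-.1197,.140])+Ro.from_euler("z",YN).as_matrix()@np.array([.001,.0025,0])/' h.py; python3 - <<'E'
from h import *
print(N0);go(nest([0,-.012,.12]),-8.8);go(nest([0,-.012,.030]),-8.8)
E
```

```text
[ 0.57677069 -0.11738241  0.14      ]
shift [ 2.348  0.069 -0.021] turn [-0.0036 -0.0013 -0.0004] now [ 0.5621 -0.1985  0.2593] [-0.6  1.3 -3.4]
shift [2.344 0.08  2.979] turn [-0.0036 -0.0013 -0.0004] now [ 0.5621 -0.1985  0.2593] [-0.6  1.3 -3.4]
```

>>> servo_tool(
  series=[
    [1,[0.6,0.03,0],[-0.003,-0.001,0]],
    [1,[1.4,0.05,0],[-0.003,-0.001,0]],
    [1,[2.1,0.07,0],[-0.003,-0.001,0]],
    [1,[2.34,0.07,0.4],[-0.003,-0.001,0]],
    [1,[2.34,0.08,1.2],[-0.003,-0.001,0]],
    [1,[2.34,0.08,2.1],[-0.003,-0.001,0]],
    [1,[2.34,0.08,2.7],[-0.003,-0.001,0]],
    [1,[2.34,0.08,2.98],[-0.003,-0.001,0]],
    [1,[2.34,0.08,2.98],[-0.003,-0.001,0]],
    [1,[2.34,0.08,2.98],[-0.003,-0.001,0]],
  ],
)

```text
t: 6.75
position: [0.5752, -0.1294, 0.1704]
tcp_rot: [3.141, -0.0, 1.417]
ft_force: [-0.0, 0.3, -2.9]
gripper_width: 0.0486
```

```bash
python3 - <<'E'
from h import *
go(nest([0,-.012,.0145]),-8.8);pic("side","s2");pic("top","t2")
im=cv2.imread("pics/s2.png");cv2.imwrite("pics/s2c.png",cv2.resize(im[150:300,230:400],None,fx=4,fy=4,interpolation=cv2.INTER_CUBIC))
E
```

```text
shift [ 0.004 -0.011  0.531] turn [ 0.0002 -0.0002 -0.0003] now [ 0.5752 -0.1294  0.1704] [-0.   0.3 -2.9]
```

View pics/s2c.png

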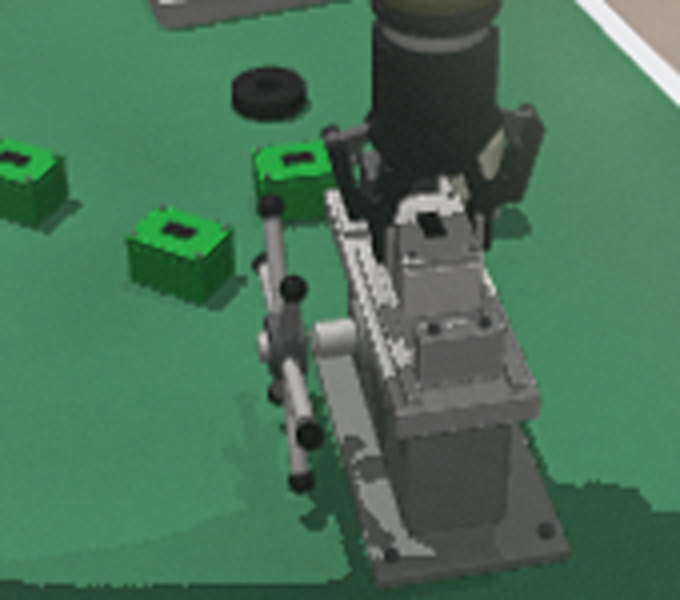

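```bash
python3 - <<'E'
from h import *
im=cv2.imread("pics/s2.png");d=np.load("pics/s2.npy");q=inn(cloud("side",d))*1000
h=cv2.cvtColor(im,cv2.COLOR_BGR2HSV)
m=np.zeros((400,640),bool);m[200:265,315:375]=1;m&=h[...,1]<60
for lo,hi,n in[(-3,3,'bed'),(18,45,'housing front'),(30,40,'stop')]:
  for y0 in range(-110,20,15):
    k=m&(q[...,2]>lo)&(q[...,2]<hi)&(q[...,1]>y0)&(q[...,1]<y0+15)
    if k.sum()>8:print(n,y0,k.sum(),q[k][:,0].min().round(1),q[k][:,0].max().round(1),np.median(q[k][:,1]).round(1))
E
```

```text
bed -110 97 -44.8 43.3 -101.0
bed -95 19 -44.9 42.5 -91.2
bed -80 16 -45.2 43.2 -72.9
bed -65 16 -45.1 41.1 -57.1
bed -50 27 -44.6 41.7 -39.5
bed -35 31 -43.6 43.4 -30.6
bed -20 18 -45.5 43.1 -14.8
bed -5 17 -45.8 42.7 -0.2
bed 10 11 -44.5 43.2 16.3
housing front -110 88 -27.8 24.5 -96.5
housing front -95 111 -27.5 25.9 -91.0
housing front -65 54 -25.6 21.5 -50.7
housing front -50 121 -26.3 24.7 -48.5
housing front -35 24 -37.6 33.2 -25.7
stop -110 23 -25.6 24.4 -96.9
stop -95 83 -27.3 25.9 -89.6
stop -65 21 -20.3 20.8 -50.7
stop -50 48 -26.3 24.7 -48.4
stop -35 10 -34.6 -25.3 -25.7
```

The side camera has the housing and bed centre lines within about 0.5 mm of each other, so I'm lowering it.

>>> servo_tool(
  series=[
    [1,[0,-0.01,0.2],[0,0,0]],
    [1,[0,-0.01,0.36],[0,0,0]],
    [1,[0,-0.01,0.46],[0,0,0]],
    [1,[0,-0.01,0.5],[0,0,0]],
    [1,[0,-0.01,0.52],[0,0,0]],
    [1,[0,-0.01,0.52],[0,0,0]],
  ],
)

```text
t: 7.45
position: [0.5754, -0.1295, 0.1554]
tcp_rot: [3.14, -0.0, 1.417]
ft_force: [-0.2, -0.3, -3.3]
gripper_width: 0.0492
```

>>> servo_tool(
  series=[
    [1,[0,0,0.03],[0,0,0]],
    [1,[0,0,0.05],[0,0,0]],
    [1,[0,0,0.05],[0,0,0]],
  ],
)

```text
t: 7.75
position: [0.5756, -0.1296, 0.1546]
tcp_rot: [3.139, -0.0, 1.417]
ft_force: [-1.0, 0.3, 4.0]
gripper_width: 0.049
```

>>> servo_tool(
  series=[
    [0.7,[0,0,0],[0,0,0]],
    [0.3,[0,0,0],[0,0,0]],
    [0,[0,0,0],[0,0,0]],
    [0,[0,0,0],[0,0,0]],
    [0,[0,0,0],[0,0,0]],
    [0,[0,0,-0.4],[0,0,0]],
    [0,[0,0,-1.2],[0,0,0]],
    [0,[0,0,-2.2],[0,0,0]],
    [0,[0,0,-3],[0,0,0]],
    [0,[0,0,-3.3],[0,0,0]],
  ],
)

```text
t: 8.75
position: [0.577, -0.1301, 0.257]
tcp_rot: [3.134, -0.0, 1.416]
ft_force: [0.7, 0.0, -0.2]
gripper_width: 0.0855
```

```bash
python3 - <<'E'
from h import *
pic("side","s3")
im=cv2.imread("pics/s3.png");cv2.imwrite("pics/s3c.png",cv2.resize(im[150:300,230:400],None,fx=4,fy=4,interpolation=cv2.INTER_CUBIC))
go(nest([-.095,.075,.14]),-8.8)
E
```

```text
shift [ 2.913 -3.235 -0.792] turn [ 0.008  -0.0001 -0.0007] now [ 0.577 -0.13   0.257] [-0.2 -0.9 -0.4]
```

View pics/s3c.png

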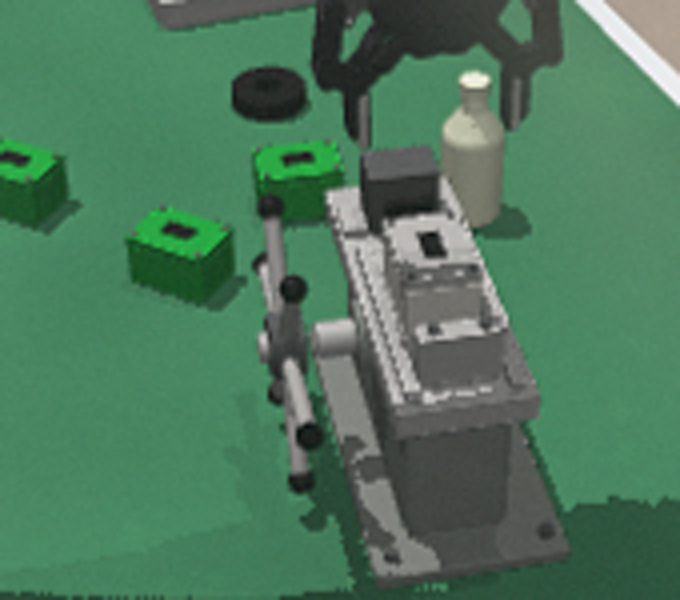

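>>> servo_tool(
  series=[
    [1,[0.3,-0.3,-0.4],[0.008,0,0]],
    [1,[1,-1.1,-0.8],[0.008,0,0]],
    [1,[1.7,-1.9,-0.8],[0.008,0,0]],
    [1,[2.4,-2.7,-0.8],[0.008,0,0]],
    [1,[2.85,-3.2,-0.8],[0.008,0,0]],
    [1,[2.91,-3.24,-0.5],[0.008,0,0]],
    [1,[2.91,-3.24,0.3],[0.008,0,0]],
    [1,[2.91,-3.24,0.5],[0.008,0,0]],
    [1,[2.91,-3.24,0.5],[0.008,0,0]],
  ],
)

```text
t: 9.7
position: [0.4937, -0.0293, 0.24]
tcp_rot: [-3.138, 0.001, 1.416]
ft_force: [0.4, 0.5, 1.0]
gripper_width: -0.0
```

```bash
cat >> h.py <<'E'
def st():
    s=observe();p=inn(s['position']);f=np.array(s['ft_force'])@RN
    print("t",round(s['t'],2),"nest TCP mm",(p*1000).round(1),"F nest",f.round(1),"w",round(s['gripper_width'],4))
E
python3 - <<'E'
from h import *
st();go(nest([-.095,.075,.025]),-8.8)
d=np.load("pics/top0.npy");q=inn(cloud("top",d))*1000
pic("top","t3");q3=inn(cloud("top",np.load("pics/t3.npy")))*1000
for n,Q in(("top0",q),("top3",q3)):
    m=(Q[...,2]>28)&(Q[...,2]<42)&(abs(Q[...,0])<24)&(Q[...,1]<-50)&(Q[...,1]>-115)
    print(n,"stop",m.sum(),np.percentile(Q[m][:,1],[0,5,50,95,100]).round(1) if m.any() else 0)
m=(q3[...,2]>40)&(q3[...,2]<47)&(abs(q3[...,0])<30)&(abs(q3[...,1])<60);r=q3[m]
print("housing",m.sum(),r.min(0),r.max(0))
m=(q[...,2]>44)&(q[...,2]<52)&(abs(q[...,0])<35)&(abs(q[...,1]-60)<60);r=q[m];print("jaw0",r.min(0),r.max(0))
m=(q3[...,2]>44)&(q3[...,2]<52)&(abs(q3[...,0])<30)&(abs(q3[...,1]-60)<60);r=q3[m];print("jaw3",r.min(0),r.max(0))
E
```

```text
t 9.7 nest TCP mm [-95.5  74.3 100. ] F nest [0.3 0.5 1. ] w -0.0
shift [0.024 0.026 2.501] turn [-0.0032  0.0008 -0.0014] now [ 0.4937 -0.0293  0.24  ] [0.4 0.5 1. ]
top0 stop 119 [-93.5 -92.2 -83.7 -77.4 -76.6]
top3 stop 113 [-93.6 -92.3 -84.5 -77.1 -76.7]
housing 136 [-21.97294172 -46.39832553  40.89745262] [27.79785296 21.6451395  46.92279219]
jaw0 [-23.16700044  65.95411531  44.3782048 ] [ 26.98640841 101.76797054  51.73994541]
jaw3 [17.29054922 19.0871214  44.13149217] [ 27.28252758 101.04660167  51.37050687]
```

View pics/t3.png

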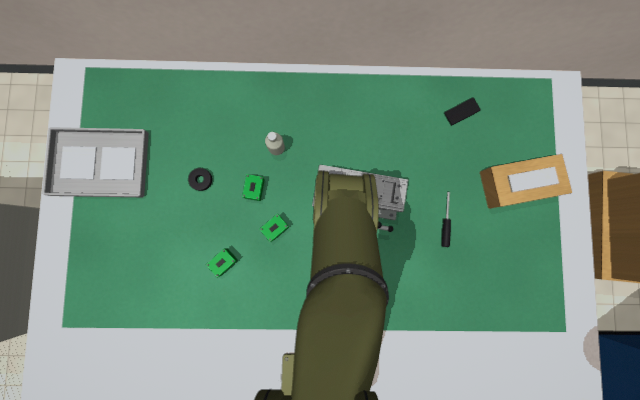

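>>> servo_tool(
  series=[
    [1,[0,0,0.5],[0,0,0]],
    [1,[0,0.02,1.3],[0,0,0]],
    [1,[0,0.02,2.1],[0,0,0]],
    [1,[0,0.02,2.45],[0,0,0]],
    [1,[0,0.02,2.5],[0,0,0]],
    [1,[-0.2,0.02,2.5],[0,0,0]],
    [1,[-0.4,0.02,2.5],[0,0,0]],
    [1,[-0.6,0.02,2.5],[0,0,0]],
  ],
)

```text
t: 10.55
position: [0.4941, -0.0425, 0.1678]
tcp_rot: [3.14, -0.006, 1.42]
ft_force: [-0.1, 15.1, 8.9]
gripper_width: 0.0
```

```bash
python3 -c "
from h import *
st()"
```

```text
t 10.55 nest TCP mm [-93.1  61.4  27.8] F nest [-2.4 14.9  8.9] w 0.0
```

>>> servo_tool(
  series=[
    [1,[-0.3,0.02,0.08],[0,0,0]],
    [1,[-0.6,0.04,0.08],[0,0,0]],
    [1,[-0.9,0.04,0.08],[0,0,0]],
    [1,[-1.2,0.04,0.08],[0,0,0]],
  ],
)

```text
t: 10.95
position: [0.4916, -0.0754, 0.167]
tcp_rot: [3.136, -0.011, 1.423]
ft_force: [0.2, 8.2, 6.3]
gripper_width: 0.0001
```

```bash
python3 -c "
from h import *
st();go(nest([-.095,-.02,.025]),-8.8)
pic('side','s4');im=cv2.imread('pics/s4.png');cv2.imwrite('pics/s4c.png',cv2.resize(im[150:300,230:400],None,fx=4,fy=4))"
```

```text
t 10.95 nest TCP mm [-90.6  28.4  27. ] F nest [-1.1  8.1  6.3] w 0.0001
shift [-1.614 -0.156  0.048] turn [ 0.0055 -0.0109  0.0057] now [ 0.4916 -0.0754  0.167 ] [0.2 8.2 6.3]
```

View pics/s4c.png

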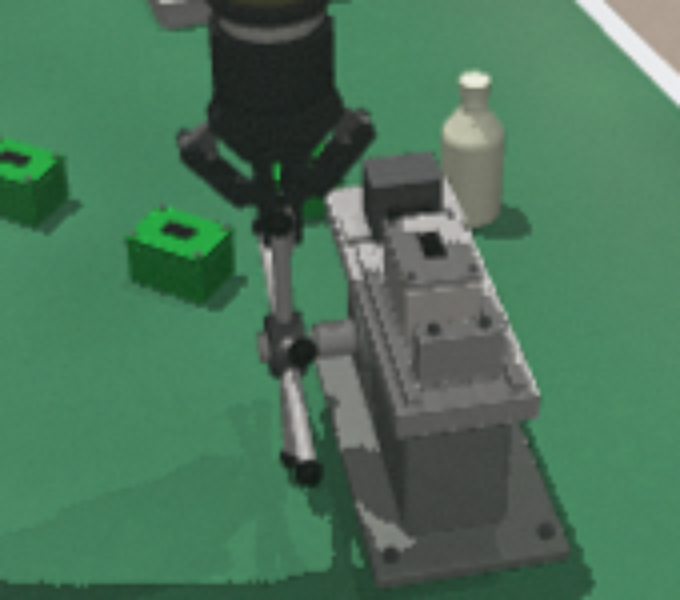

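The side crop shows the shut fingers behind the ball at about (275,215), the wheel turning and the jaw following.

>>> servo_tool(
  series=[
    [1,[-0.25,-0.05,0.04],[0.005,-0.01,0.005]],
    [1,[-0.5,-0.1,0.05],[0.005,-0.01,0.005]],
    [1,[-0.75,-0.15,0.05],[0.005,-0.01,0.005]],
    [1,[-1,-0.15,0.05],[0.005,-0.01,0.005]],
    [1,[-1.25,-0.15,0.05],[0.005,-0.01,0.005]],
    [1,[-1.5,-0.15,0.05],[0.005,-0.01,0.005]],
    [1,[-1.75,-0.15,0.05],[0.005,-0.01,0.005]],
  ],
)

```text
t: 11.7
position: [0.4815, -0.1252, 0.1662]
tcp_rot: [3.137, -0.004, 1.419]
ft_force: [3.7, 9.5, -0.9]
gripper_width: -0.0001
```

```bash
python3 -c "
from h import *
st();go(nest([-.095,-.035,.025]),-8.8)"
```

```text
t 11.7 nest TCP mm [-93.  -22.3  26.2] F nest [ 2.2 10.  -0.9] w -0.0001
shift [-0.422 -0.068  0.038] turn [ 0.0046 -0.0044  0.0022] now [ 0.4815 -0.1252  0.1662] [ 3.7  9.5 -0.9]
```

>>> servo_tool(
  series=[
    [1,[-0.13,-0.03,0.02],[0.004,-0.004,0.002]],
    [1,[-0.26,-0.06,0.03],[0.004,-0.004,0.002]],
    [1,[-0.38,-0.07,0.03],[0.004,-0.004,0.002]],
    [1,[-0.46,-0.07,0.03],[0.004,-0.004,0.002]],
  ],
)

```text
t: 12.1
position: [0.4793, -0.1355, 0.1666]
tcp_rot: [3.137, -0.005, 1.42]
ft_force: [2.3, 10.2, 1.7]
gripper_width: 0.0001
```

```bash
python3 -c "
from h import *
st();s=observe();pic('wrist','w4');np.save('pics/w4s.npy',s,allow_pickle=True)"
```

```text
t 12.1 nest TCP mm [-93.5 -32.8  26.6] F nest [ 0.7 10.4  1.7] w 0.0001
```

View pics/w4.png

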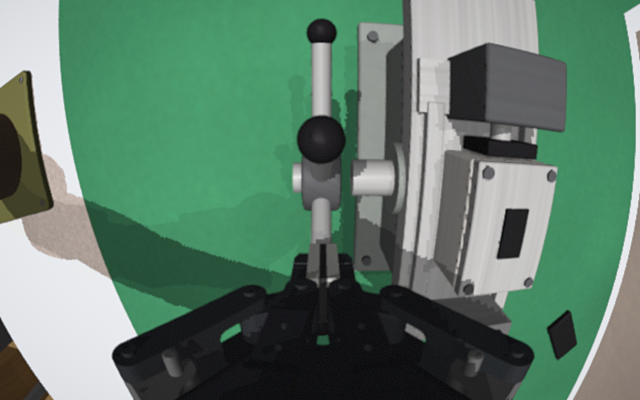

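The wrist view shows the next spoke's ball at (321,140), and the pad at (500,147) almost touching the housing at (500,220). I'm going over to the next spoke.

>>> servo_tool(
  series=[
    [1,[0.1,0,0],[0.004,-0.005,0.003]],
    [1,[0.15,-0.05,-0.7],[0.004,-0.005,0.003]],
    [1,[0.15,-0.05,-1.7],[0.004,-0.005,0.003]],
    [1,[0.3,-0.05,-2.2],[0.004,-0.005,0.003]],
    [1,[1.2,-0.05,-2.3],[0.004,-0.005,0.003]],
    [1,[2.2,-0.05,-2.3],[0.004,-0.005,0.003]],
    [1,[2.9,-0.05,-2.3],[0.004,-0.005,0.003]],
    [1,[3.05,-0.05,-2],[0.004,-0.005,0.003]],
    [1,[3.05,-0.05,-2],[0.004,-0.005,0.003]],
  ],
)

```text
t: 13.05
position: [0.4907, -0.0456, 0.2265]
tcp_rot: [-3.141, 0.001, 1.418]
ft_force: [-0.4, -0.3, -1.1]
gripper_width: -0.0003
```

```bash
python3 -c "
from h import *
st();go(nest([-.095,.056,.025]),-8.8)"
```

```text
t 13.05 nest TCP mm [-96.1  57.8  86.5] F nest [-0.4 -0.4 -1.1] w -0.0003
shift [-0.056  0.038  2.049] turn [-0.001   0.0012  0.0006] now [ 0.4907 -0.0456  0.2265] [-0.4 -0.3 -1.1]
```

>>> servo_tool(
  series=[
    [1,[0,0.03,0.6],[0,0,0]],
    [1,[0,0.03,1.4],[0,0,0]],
    [1,[-0.05,0.03,1.9],[0,0,0]],
    [1,[-0.1,0.03,2.05],[0,0,0]],
    [1,[-0.3,0.03,2.05],[0,0,0]],
    [1,[-0.5,0.02,2.05],[0,0,0]],
    [1,[-0.7,0.02,2.07],[0,0,0]],
    [1,[-0.9,0.02,2.07],[0,0,0]],
    [1,[-1.1,0.02,2.07],[0,0,0]],
  ],
)

```text
t: 13.95
position: [0.4879, -0.0763, 0.1661]
tcp_rot: [3.139, -0.002, 1.42]
ft_force: [-0.1, 8.2, 4.5]
gripper_width: 0.0001
```

```bash
python3 -c "
from h import *
st();go(nest([-.095,-.02,.025]),-8.8)"
```

```text
t 13.95 nest TCP mm [-94.1  27.   26.1] F nest [-1.4  8.1  4.5] w 0.0001
shift [-1.567 -0.035  0.034] turn [ 0.0027 -0.0025  0.003 ] now [ 0.4879 -0.0763  0.1661] [-0.1  8.2  4.5]
```

>>> servo_tool(
  series=[
    [1,[-0.2,-0.02,0.03],[0.002,-0.002,0.003]],
    [1,[-0.4,-0.03,0.04],[0.002,-0.002,0.003]],
    [1,[-0.6,-0.04,0.04],[0.002,-0.002,0.003]],
    [1,[-0.8,-0.05,0.04],[0.002,-0.002,0.003]],
    [1,[-1,-0.06,0.04],[0.002,-0.002,0.003]],
    [1,[-1.2,-0.06,0.04],[0.002,-0.002,0.003]],
    [1,[-1.4,-0.06,0.04],[0.002,-0.002,0.003]],
    [1,[-1.6,-0.06,0.04],[0.002,-0.002,0.003]],
  ],
)

```text
t: 14.75
position: [0.4804, -0.1196, 0.1657]
tcp_rot: [3.139, -0.006, 1.421]
ft_force: [1.8, 12.0, -0.8]
gripper_width: -0.0002
```

```bash
python3 -c "
from h import *
st();go(nest([-.095,-.035,.025]),-8.8)"
```

```text
t 14.75 nest TCP mm [-94.9 -16.9  25.7] F nest [-0.  12.1 -0.8] w -0.0002
shift [-0.602 -0.006  0.02 ] turn [ 0.0024 -0.006   0.0039] now [ 0.4804 -0.1196  0.1657] [ 1.8 12.  -0.8]
```

>>> servo_tool(
  series=[
    [1,[-0.18,0,0.02],[0.002,-0.006,0.003]],
    [1,[-0.36,0,0.02],[0.002,-0.006,0.003]],
    [1,[-0.52,0,0.02],[0.002,-0.006,0.003]],
    [1,[-0.66,0,0.02],[0.002,-0.006,0.003]],
  ],
)

```text
t: 15.15
position: [0.4783, -0.1359, 0.166]
tcp_rot: [3.14, -0.005, 1.421]
ft_force: [1.3, 9.0, 1.9]
gripper_width: 0.0002
```

```bash
python3 -c "
from h import *
st();s=observe();pic('wrist','w5');np.save('pics/w5s.npy',s,allow_pickle=True)"
```

```text
t 15.15 nest TCP mm [-94.5 -33.4  26. ] F nest [-0.1  9.1  1.9] w 0.0002
```

View pics/w5.png

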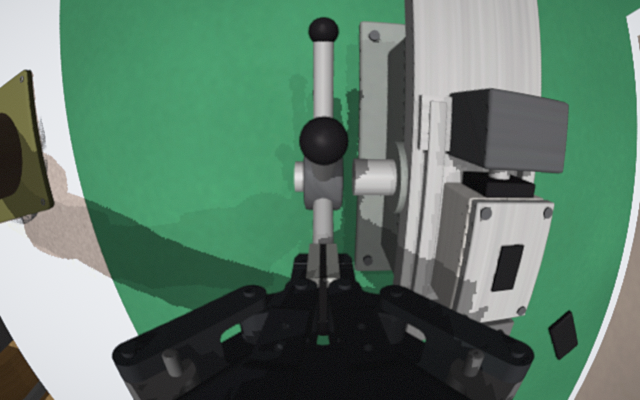

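The wrist view shows the housing sliding with the pad at (500,185), and the next spoke's ball at (323,141). Changing over for the last spoke.

>>> servo_tool(
  series=[
    [1,[0.1,0,0],[0.002,-0.005,0.003]],
    [1,[0.15,-0.03,-0.7],[0.002,-0.005,0.003]],
    [1,[0.15,-0.03,-1.7],[0.002,-0.005,0.003]],
    [1,[0.3,-0.03,-2.2],[0.002,-0.005,0.003]],
    [1,[1.2,-0.03,-2.3],[0.002,-0.005,0.003]],
    [1,[2.2,-0.03,-2.3],[0.002,-0.005,0.003]],
    [1,[2.9,-0.03,-2.3],[0.002,-0.005,0.003]],
    [1,[3.05,-0.03,-2],[0.002,-0.005,0.003]],
    [1,[3.05,-0.03,-2],[0.002,-0.005,0.003]],
  ],
)

```text
t: 16.1
position: [0.4903, -0.047, 0.2259]
tcp_rot: [-3.14, 0.002, 1.418]
ft_force: [-0.4, -0.2, -0.3]
gripper_width: 0.0003
```

>>> servo_tool(
  series=[
    [1,[0,0.03,0.6],[0,0,0]],
    [1,[0,0.03,1.4],[0,0,0]],
    [1,[-0.05,0.03,1.9],[0,0,0]],
    [1,[-0.1,0.03,2.05],[0,0,0]],
    [1,[-0.3,0.03,2.05],[0,0,0]],
    [1,[-0.5,0.02,2.05],[0,0,0]],
    [1,[-0.7,0.02,2.07],[0,0,0]],
    [1,[-0.9,0.02,2.07],[0,0,0]],
    [1,[-1.1,0.02,2.07],[0,0,0]],
  ],
)

```text
t: 17.0
position: [0.4875, -0.0779, 0.1656]
tcp_rot: [3.139, -0.002, 1.42]
ft_force: [1.2, 8.7, 6.4]
gripper_width: 0.0001
```

```bash
python3 -c "
from h import *
st();go(nest([-.095,.01,.025]),-8.8)"
```

```text
t 17.0 nest TCP mm [-94.2  25.4  25.6] F nest [-0.1  8.8  6.4] w 0.0001
shift [-0.513 -0.027  0.018] turn [ 0.0022 -0.0016  0.0026] now [ 0.4875 -0.0779  0.1656] [1.2 8.7 6.4]
```

>>> servo_tool(
  series=[
    [1,[-0.1,-0.02,0.02],[0.002,-0.002,0.002]],
    [1,[-0.2,-0.03,0.02],[0.002,-0.002,0.002]],
    [1,[-0.3,-0.03,0.02],[0.002,-0.002,0.002]],
    [1,[-0.38,-0.03,0.02],[0.002,-0.002,0.002]],
  ],
)

```text
t: 17.4
position: [0.4862, -0.0875, 0.1664]
tcp_rot: [3.139, -0.002, 1.419]
ft_force: [-0.1, 7.1, 4.2]
gripper_width: -0.0002
```

>>> servo_tool(
  series=[
    [1,[-0.04,0,0.02],[0,0,0]],
    [1,[-0.08,0,0.02],[0,0,0]],
    [1,[-0.12,0,0.02],[0,0,0]],
  ],
)

```text
t: 17.7
position: [0.4859, -0.0894, 0.1669]
tcp_rot: [3.138, -0.005, 1.421]
ft_force: [0.1, 6.2, 1.8]
gripper_width: 0.0
```

```bash
cat >> h.py <<'E'
def ang():
    from scipy.optimize import brentq
    s=observe();p=inn(s['position'])*1000;f=np.array(s['ft_force'])@RN
    fr=p[1]-11;zt=p[2]+30
    tip=brentq(lambda t:-zt*np.tan(t)+6/np.cos(t)-fr,-.5,1.2)
    ball=np.arcsin(np.clip((9-fr)/92,-1,1));t=max(tip,ball)
    # torque about hub: push force on spoke = -f at point (y,z)
    y,z=(fr,zt) if tip>ball else (9-92*np.sin(t)*1. ,92*np.cos(t))
    y=fr
    tau=(f[1]*z-f[2]*y)/1000
    print("theta",round(np.degrees(t),2),"a",round(np.pi+t,3),"pad0 y",round(60-20*(np.pi+t),2),"torque",round(tau,3),"ball" if ball>tip else "tip")
E
python3 -c "
from h import *
st();ang()"
```

```text
t 17.7 nest TCP mm [-94.1  13.7  26.9] F nest [-0.8  6.2  1.8] w 0.0
theta 3.91 a 3.21 pad0 y -4.2 torque 0.563 ball
```

>>> servo_tool(
  series=[
    [1,[-0.05,0,0.02],[0,0,0]],
    [1,[-0.1,0,0.03],[0,0,0]],
    [1,[-0.15,0,0.03],[0,0,0]],
  ],
)

```text
t: 18.0
position: [0.4855, -0.0922, 0.167]
tcp_rot: [3.137, -0.008, 1.422]
ft_force: [0.3, 6.8, 1.8]
gripper_width: -0.0003
```

```bash
python3 -c "
from h import *
st();ang()"
```

```text
t 18.0 nest TCP mm [-94.   10.9  27. ] F nest [-0.8  6.7  1.8] w -0.0003
theta 6.15 a 3.249 pad0 y -4.98 torque 0.384 tip
```

>>> servo_tool(
  series=[
    [1,[-0.04,0,0.02],[0,0,0]],
    [1,[-0.08,0,0.03],[0,0,0]],
    [1,[-0.12,0,0.03],[0,0,0]],
  ],
)

```text
t: 18.3
position: [0.4852, -0.094, 0.167]
tcp_rot: [3.137, -0.011, 1.424]
ft_force: [-0.3, 7.7, 1.4]
gripper_width: 0.0001
```

```bash
python3 -c "
from h import *
st();ang()"
```

```text
t 18.3 nest TCP mm [-94.    9.1  27. ] F nest [-1.5  7.6  1.4] w 0.0001
theta 7.93 a 3.28 pad0 y -5.6 torque 0.434 tip
```

```bash
python3 -c "
from h import *
go(nest([-.095,.007,.025]),-8.8);s=observe();pic('wrist','w6')
im=cv2.imread('pics/w6.png');cv2.imwrite('pics/w6c.png',cv2.resize(im[60:340,290:590],None,fx=2,fy=2))"
```

```text
shift [-0.071 -0.033  0.067] turn [ 0.0047 -0.0107  0.0067] now [ 0.4852 -0.094   0.167 ] [-0.3  7.7  1.4]
```

View pics/w6c.png

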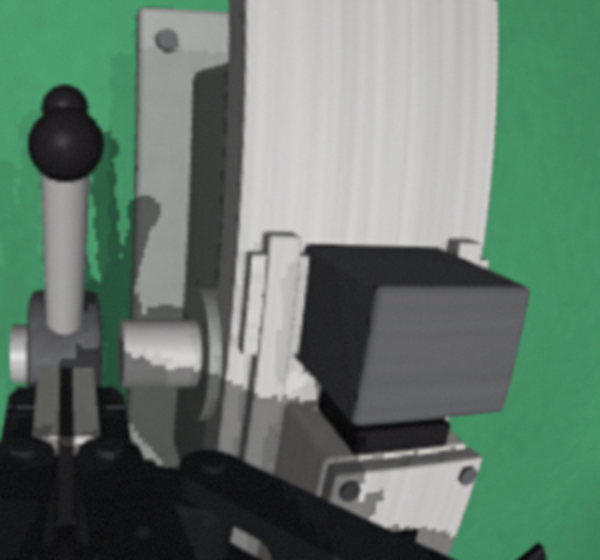

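The crop shows the pad on the housing with the jaw behind it at (440,340), and the fingers still on the spoke. I'm continuing in small steps and reading the force each time.

>>> servo_tool(
  series=[
    [1,[-0.04,-0.02,0.03],[0.004,-0.01,0.006]],
    [1,[-0.08,-0.03,0.05],[0.004,-0.01,0.006]],
    [1,[-0.12,-0.03,0.05],[0.004,-0.01,0.006]],
  ],
)

```text
t: 18.65
position: [0.4851, -0.095, 0.1668]
tcp_rot: [3.138, -0.004, 1.42]
ft_force: [0.3, 10.7, 4.0]
gripper_width: 0.0001
```

```bash
python3 -c "
from h import *
st();ang();print(np.round(observe()['tcp_rot'],4))"
```

```text
t 18.65 nest TCP mm [-94.    8.1  26.8] F nest [-1.3 10.6  4. ] w 0.0001
theta 8.98 a 3.298 pad0 y -5.97 torque 0.614 tip
[ 3.1384 -0.0044  1.4202]
```

>>> servo_tool(
  series=[
    [1,[-0.04,-0.02,0.03],[0.004,-0.01,0.006]],
    [1,[-0.08,-0.03,0.05],[0.004,-0.01,0.006]],
    [1,[-0.12,-0.03,0.05],[0.004,-0.01,0.006]],
  ],
)

```text
t: 18.95
position: [0.4851, -0.0959, 0.1666]
tcp_rot: [3.14, 0.002, 1.417]
ft_force: [0.2, 10.5, 5.4]
gripper_width: -0.0003
```

```bash
python3 -c "
from h import *
st();ang();print(np.round(observe()['tcp_rot'],4))"
```

```text
t 18.95 nest TCP mm [-93.9   7.2  26.6] F nest [-1.4 10.4  5.4] w -0.0003
theta 9.88 a 3.314 pad0 y -6.28 torque 0.609 tip
[3.1399e+00 1.6000e-03 1.4165e+00]
```

>>> servo_tool(
  series=[
    [1,[-0.04,-0.02,0.02],[0,0,0]],
    [1,[-0.07,-0.02,0.03],[0,0,0]],
    [1,[-0.1,-0.02,0.03],[0,0,0]],
  ],
)

```text
t: 19.25
position: [0.4851, -0.0961, 0.1668]
tcp_rot: [3.138, -0.002, 1.419]
ft_force: [0.2, 10.5, 3.3]
gripper_width: -0.0002
```

```bash
python3 -c "
from h import *
st();ang();print(np.round(observe()['tcp_rot'],4))"
```

```text
t 19.25 nest TCP mm [-93.9   7.   26.8] F nest [-1.4 10.4  3.3] w -0.0002
theta 10.12 a 3.318 pad0 y -6.37 torque 0.602 tip
[ 3.1381e+00 -2.3000e-03  1.4188e+00]
```

>>> servo_tool(
  series=[
    [1,[-0.04,-0.02,0.02],[0,0,0]],
    [1,[-0.07,-0.02,0.03],[0,0,0]],
    [1,[-0.1,-0.02,0.03],[0,0,0]],
  ],
)

```text
t: 19.55
position: [0.4849, -0.0964, 0.1668]
tcp_rot: [3.137, -0.006, 1.421]
ft_force: [0.2, 11.0, 3.2]
gripper_width: 0.0002
```

```bash
python3 -c "
from h import *
st();ang();print(np.round(observe()['tcp_rot'],4))"
```

```text
t 19.55 nest TCP mm [-94.    6.7  26.8] F nest [-1.5 10.9  3.2] w 0.0002
theta 10.42 a 3.323 pad0 y -6.47 torque 0.632 tip
[ 3.1366 -0.0063  1.4212]
```

>>> servo_tool(
  series=[
    [1,[-0.05,-0.02,0.02],[0.002,-0.006,0.003]],
    [1,[-0.09,-0.02,0.03],[0.002,-0.006,0.003]],
    [1,[-0.13,-0.02,0.03],[0.002,-0.006,0.003]],
    [1,[-0.17,-0.02,0.03],[0.002,-0.006,0.003]],
  ],
)

```text
t: 19.95
position: [0.4846, -0.0984, 0.1668]
tcp_rot: [3.137, -0.005, 1.421]
ft_force: [0.4, 11.5, 1.5]
gripper_width: -0.0002
```

```bash
python3 -c "
from h import *
st();ang();print(np.round(observe()['tcp_rot'],4))"
```

```text
t 19.95 nest TCP mm [-94.    4.6  26.8] F nest [-1.3 11.5  1.5] w -0.0002
theta 12.44 a 3.359 pad0 y -7.18 torque 0.66 tip
[ 3.1371 -0.0045  1.4211]
```

>>> servo_tool(
  series=[
    [1,[-0.05,-0.02,0.02],[0.002,-0.005,0.003]],
    [1,[-0.09,-0.02,0.03],[0.002,-0.005,0.003]],
    [1,[-0.13,-0.02,0.03],[0.002,-0.005,0.003]],
  ],
)

```text
t: 20.25
position: [0.4845, -0.0994, 0.1667]
tcp_rot: [3.138, -0.004, 1.421]
ft_force: [1.1, 11.4, 1.3]
gripper_width: -0.0001
```

```bash
python3 -c "
from h import *
st();ang();print(np.round(observe()['tcp_rot'],4))
pic('side','s7');im=cv2.imread('pics/s7.png');cv2.imwrite('pics/s7c.png',cv2.resize(im[180:270,300:390],None,fx=6,fy=6))
q=inn(cloud('top',np.load('pics/t3.npy')))"
```

```text
t 20.25 nest TCP mm [-94.    3.6  26.7] F nest [-0.6 11.5  1.3] w -0.0001
theta 13.44 a 3.376 pad0 y -7.52 torque 0.66 tip
[ 3.1376 -0.0036  1.4207]
```

View pics/s7c.png

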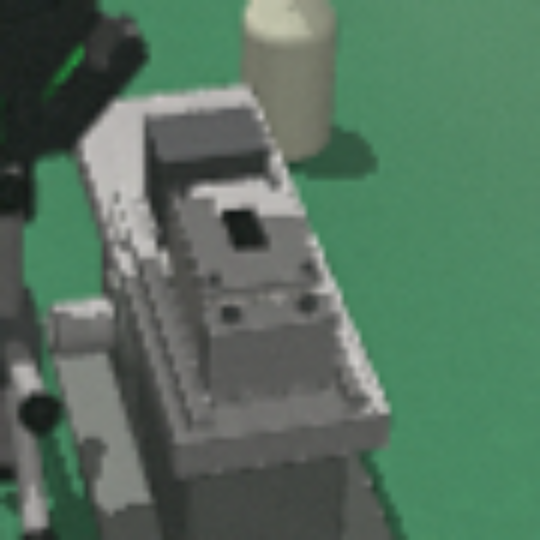

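The side crop shows almost no gap left between the housing and the stop. Torque 0.66 N m suggests the housing is still sliding.

>>> servo_tool(
  series=[
    [1,[-0.05,-0.02,0.02],[0.002,-0.004,0.002]],
    [1,[-0.09,-0.02,0.03],[0.002,-0.004,0.002]],
    [1,[-0.13,-0.02,0.03],[0.002,-0.004,0.002]],
  ],
)

```text
t: 20.6
position: [0.4843, -0.1006, 0.1666]
tcp_rot: [3.138, -0.004, 1.421]
ft_force: [1.0, 10.0, 1.1]
gripper_width: -0.0
```

```bash
python3 -c "
from h import *
st();ang()"
```

```text
t 20.6 nest TCP mm [-94.    2.5  26.6] F nest [-0.5 10.   1.1] w -0.0
theta 14.58 a 3.396 pad0 y -7.92 torque 0.577 tip
```

>>> servo_tool(
  series=[
    [1,[-0.05,-0.02,0.02],[0.002,-0.004,0.002]],
    [1,[-0.09,-0.02,0.03],[0.002,-0.004,0.002]],
    [1,[-0.13,-0.02,0.03],[0.002,-0.004,0.002]],
  ],
)

```text
t: 20.9
position: [0.4841, -0.1015, 0.1665]
tcp_rot: [3.139, -0.004, 1.422]
ft_force: [1.4, 10.3, 1.0]
gripper_width: 0.0004
```

```bash
python3 -c "
from h import *
st();ang()"
```

```text
t 20.9 nest TCP mm [-94.    1.5  26.5] F nest [-0.2 10.4  1. ] w 0.0004
theta 15.54 a 3.413 pad0 y -8.26 torque 0.597 tip
```

>>> servo_tool(
  series=[
    [1,[-0.05,-0.02,0.02],[0.001,-0.004,0.003]],
    [1,[-0.09,-0.02,0.02],[0.001,-0.004,0.003]],
    [1,[-0.13,-0.02,0.02],[0.001,-0.004,0.003]],
  ],
)

```text
t: 21.2
position: [0.484, -0.1022, 0.1665]
tcp_rot: [3.138, -0.004, 1.422]
ft_force: [3.0, 11.5, -1.5]
gripper_width: -0.0001
```

```bash
python3 -c "
from h import *
st();ang()"
```

```text
t 21.2 nest TCP mm [-94.    0.8  26.5] F nest [ 1.2 11.8 -1.5] w -0.0001
theta 16.2 a 3.424 pad0 y -8.49 torque 0.653 tip
```

>>> servo_tool(
  series=[
    [1,[-0.05,-0.02,0.02],[0.001,-0.004,0.003]],
    [1,[-0.09,-0.02,0.02],[0.001,-0.004,0.003]],
    [1,[-0.13,-0.02,0.02],[0.001,-0.004,0.003]],
  ],
)

```text
t: 21.5
position: [0.4839, -0.1026, 0.1665]
tcp_rot: [3.138, -0.005, 1.422]
ft_force: [1.4, 11.1, -1.9]
gripper_width: -0.0
```

```bash
python3 -c "
from h import *
st();ang()"
```

```text
t 21.5 nest TCP mm [-94.    0.4  26.5] F nest [-0.3 11.2 -1.9] w -0.0
theta 16.65 a 3.432 pad0 y -8.64 torque 0.614 tip
```

>>> servo_tool(
  series=[
    [1,[-0.06,-0.02,0.02],[0.001,-0.005,0.003]],
    [1,[-0.1,-0.02,0.02],[0.001,-0.005,0.003]],
    [1,[-0.14,-0.02,0.02],[0.001,-0.005,0.003]],
    [1,[-0.17,-0.02,0.02],[0.001,-0.005,0.003]],
  ],
)

```text
t: 21.9
position: [0.4837, -0.1036, 0.1664]
tcp_rot: [3.138, -0.005, 1.423]
ft_force: [2.2, 13.3, -2.1]
gripper_width: 0.0001
```

```bash
python3 -c "
from h import *
st();ang()"
```

```text
t 21.9 nest TCP mm [-94.   -0.7  26.4] F nest [ 0.1 13.5 -2.1] w 0.0001
theta 17.67 a 3.45 pad0 y -9.0 torque 0.735 tip
```

>>> servo_tool(
  series=[
    [1,[-0.06,-0.02,0.02],[0.001,-0.005,0.003]],
    [1,[-0.1,-0.02,0.02],[0.001,-0.005,0.003]],
    [1,[-0.14,-0.02,0.02],[0.001,-0.005,0.003]],
    [1,[-0.17,-0.02,0.02],[0.001,-0.005,0.003]],
  ],
)

```text
t: 22.3
position: [0.4836, -0.1043, 0.1663]
tcp_rot: [3.137, -0.006, 1.424]
ft_force: [2.6, 13.4, -1.7]
gripper_width: 0.0001
```

```bash
python3 -c "
from h import *
st();ang()
pic('wrist','w7');im=cv2.imread('pics/w7.png');cv2.imwrite('pics/w7c.png',cv2.resize(im[60:340,290:590],None,fx=2,fy=2))"
```

```text
t 22.3 nest TCP mm [-94.   -1.3  26.3] F nest [ 0.5 13.6 -1.7] w 0.0001
theta 18.36 a 3.462 pad0 y -9.24 torque 0.745 tip
```

View pics/w7c.png

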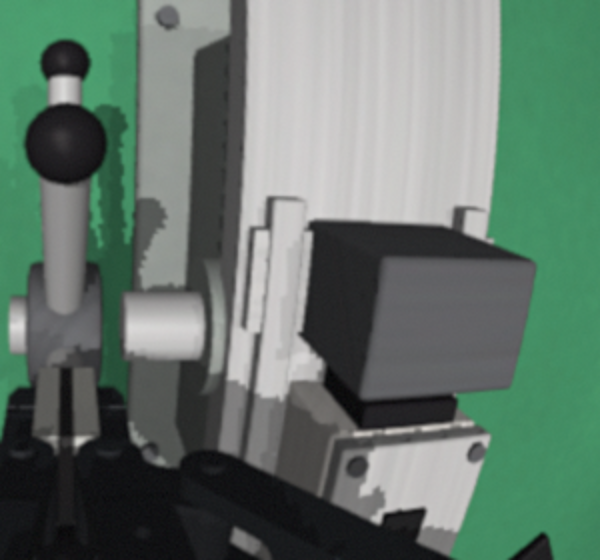

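The wrist crop shows the pad fully on the housing. Finger force has risen from ~11.5 N to ~13.5 N, so the stop is being loaded; torque is ~0.74 N m.

>>> servo_tool(
  series=[
    [1,[-0.06,-0.02,0.02],[0.001,-0.006,0.004]],
    [1,[-0.1,-0.02,0.02],[0.001,-0.006,0.004]],
    [1,[-0.14,-0.02,0.02],[0.001,-0.006,0.004]],
    [1,[-0.18,-0.02,0.02],[0.001,-0.006,0.004]],
  ],
)

```text
t: 22.75
position: [0.4835, -0.105, 0.1661]
tcp_rot: [3.137, -0.006, 1.424]
ft_force: [2.2, 14.4, -2.6]
gripper_width: -0.0
```

```bash
python3 -c "
from h import *
st();ang()"
```

```text
t 22.75 nest TCP mm [-94.   -2.1  26.1] F nest [-0.1 14.6 -2.6] w -0.0
theta 19.06 a 3.474 pad0 y -9.49 torque 0.784 tip
```

>>> servo_tool(
  series=[
    [1,[-0.06,-0.02,0.01],[0.001,-0.006,0.004]],
    [1,[-0.1,-0.02,0.02],[0.001,-0.006,0.004]],
    [1,[-0.14,-0.02,0.02],[0.001,-0.006,0.004]],
    [1,[-0.19,-0.02,0.02],[0.001,-0.006,0.004]],
  ],
)

```text
t: 23.15
position: [0.4834, -0.1058, 0.1662]
tcp_rot: [3.137, -0.007, 1.424]
ft_force: [2.2, 14.8, -1.0]
gripper_width: -0.0
```

```bash
python3 -c "
from h import *
st();ang()"
```

```text
t 23.15 nest TCP mm [-94.1  -2.9  26.2] F nest [-0.1 15.  -1. ] w -0.0
theta 19.83 a 3.488 pad0 y -9.75 torque 0.828 tip
```

>>> servo_tool(
  series=[
    [1,[-0.06,-0.02,0.01],[0.001,-0.006,0.004]],
    [1,[-0.1,-0.02,0.02],[0.001,-0.006,0.004]],
    [1,[-0.14,-0.02,0.02],[0.001,-0.006,0.004]],
    [1,[-0.19,-0.02,0.02],[0.001,-0.006,0.004]],
  ],
)

```text
t: 23.55
position: [0.4832, -0.1065, 0.1663]
tcp_rot: [3.137, -0.007, 1.425]
ft_force: [2.3, 16.9, 0.1]
gripper_width: -0.0003
```

```bash
python3 -c "
from h import *
st();ang()"
```

```text
t 23.55 nest TCP mm [-94.1  -3.6  26.3] F nest [-0.3 17.   0.1] w -0.0003
theta 20.43 a 3.498 pad0 y -9.96 torque 0.958 tip
```

The push torque now fits 0.6 + 0.02·15 N m, and the travel since the stop (~0.06 rad, or ~12 N on top of ~3 N sliding) agrees. I'm stopping here and backing off.

>>> servo_tool(
  series=[
    [1,[0.1,0,0],[0,0,0]],
    [1,[0.3,0,0],[0,0,0]],
    [1,[0.35,0,-0.3],[0,0,0]],
    [1,[0.35,0,-1.2],[0,0,0]],
    [1,[0.35,0,-2.2],[0,0,0]],
    [1,[0.35,0,-3.2],[0,0,0]],
    [1,[0.35,0,-4],[0,0,0]],
    [1,[0.35,-0.5,-4.5],[0,0,0]],
    [1,[0.35,-0.5,-4.6],[0,0,0]],
    [1,[0.35,-0.5,-4.6],[0,0,0]],
  ],
)

```text
t: 24.55
position: [0.4694, -0.0955, 0.305]
tcp_rot: [3.135, -0.007, 1.424]
ft_force: [0.2, 0.9, -0.1]
gripper_width: 0.0001
```

```bash
python3 - <<'E'
from h import *
st();s=observe();im,d=pic('wrist','w8');np.save('pics/w8s.npy',s,allow_pickle=True)
pic('side','s8');im=cv2.imread('pics/s8.png');cv2.imwrite('pics/s8c.png',cv2.resize(im[150:300,230:400],None,fx=4,fy=4))
E
```

```text
t 24.55 nest TCP mm [-109.5    5.1  165. ] F nest [ 0.1  0.9 -0.1] w 0.0001
```

View pics/w8.png

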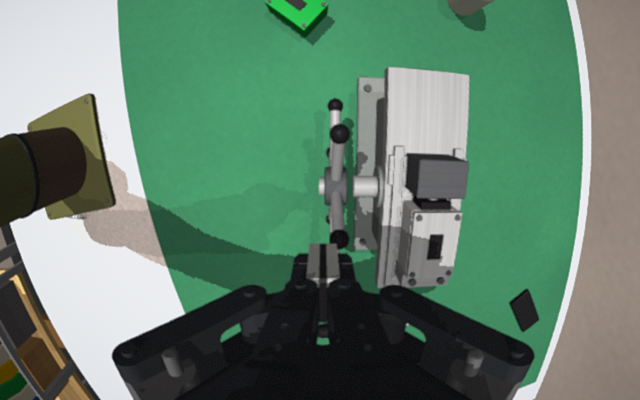

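View pics/s8c.png

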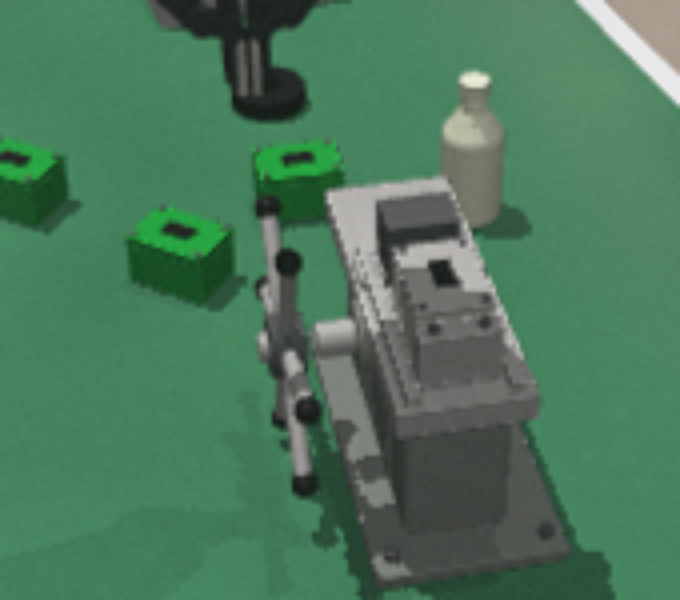

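```bash
python3 -c "
from h import *
go(nest([0,-.135,.12]),-8.8)"
```

```text
shift [-4.72   3.618  1.441] turn [ 0.004  -0.0068  0.0072] now [ 0.4692 -0.0951  0.3037] [ 0.2  0.4 -0.4]
```

>>> servo_tool(
  series=[
    [1,[-0.6,0.5,0],[0.004,-0.007,0.007]],
    [1,[-1.5,1.2,0],[0.004,-0.007,0.007]],
    [1,[-2.5,1.9,0.2],[0.004,-0.007,0.007]],
    [1,[-3.5,2.7,0.6],[0.004,-0.007,0.007]],
    [1,[-4.4,3.4,1.1],[0.004,-0.007,0.007]],
    [1,[-4.72,3.62,1.4],[0.004,-0.007,0.007]],
    [1,[-4.72,3.62,1.44],[0.004,-0.007,0.007]],
    [1,[-4.72,3.62,1.44],[0.004,-0.007,0.007]],
  ],
)

```text
t: 25.45
position: [0.5556, -0.2494, 0.2591]
tcp_rot: [-3.139, -0.001, 1.418]
ft_force: [-1.0, 0.7, -0.4]
gripper_width: -0.0
```

>>> servo_tool(
  series=[
    [1,[0,0,0],[0,0,0]],
    [1,[0,0,0],[0,0,0]],
  ],
)

```text
t: 25.65
position: [0.5557, -0.2477, 0.2598]
tcp_rot: [-3.14, -0.002, 1.42]
ft_force: [1.5, -0.3, 0.3]
gripper_width: -0.0001
```

```bash
python3 - <<'E'
from h import *
st();s=observe();im,d=pic('wrist','w9');np.save('pics/w9s.npy',s,allow_pickle=True)
cv2.imwrite('pics/w9c.png',cv2.resize(im[20:270,180:460,::-1],None,fx=2.4,fy=2.4,interpolation=cv2.INTER_CUBIC))
q=inn(wcloud(s,d))*1000
def rng(zl,zh,yl,yh,n):
    m=(q[...,2]>zl)&(q[...,2]<zh)&(abs(q[...,0])<20)&(q[...,1]>yl)&(q[...,1]<yh);m[270:]=0
    if m.any():print(n,m.sum(),np.percentile(q[m][:,1],[0,1,50,99,100]).round(2),np.median(q[m][:,2]).round(1))
rng(33,39,-110,-65,'stop top');rng(42.5,46.5,-90,10,'housing top');rng(47,50.5,0,60,'jaw top');rng(28,38.5,-8,8,'pad top')
E
```

```text
t 25.65 nest TCP mm [  -0.8 -132.   119.8] F nest [ 1.5 -0.   0.3] w -0.0001
stop top 920 [-92.76 -92.67 -85.22 -78.42 -78.22] 36.0
housing top 4990 [-77.16 -76.89 -42.44   6.87   7.71] 45.0
jaw top 1294 [ 6.11  6.57 15.25 24.06 24.57] 48.4
pad top 580 [-5.59 -5.43 -0.58  7.3   7.56] 36.5
```

View pics/w9c.png

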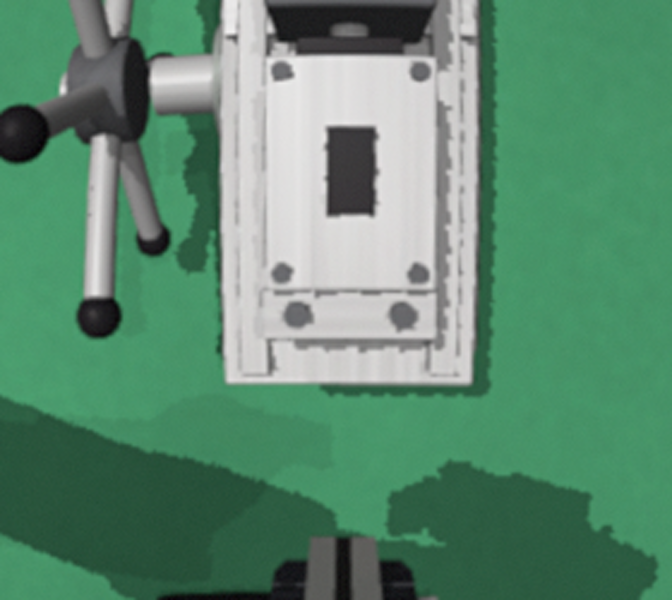

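The wrist crop shows the housing flush with the stop (seam at crop row ~290, no gap) and square between the rails, with the pad on its far face. I'm taking one closer look from above the pad to measure the spring compression.

```bash
python3 -c "
from h import *
go(nest([0,-.03,.12]),-8.8);go(nest([0,-.03,.085]),-8.8)"
```

```text
shift [3.412 0.035 0.   ] turn [-0.0017 -0.0019  0.0028] now [ 0.5558 -0.2481  0.2598] [-0.   0.7 -0.6]
shift [3.41  0.037 1.167] turn [-0.0017 -0.0019  0.0028] now [ 0.5558 -0.2481  0.2598] [-0.   0.7 -0.6]
```

>>> servo_tool(
  series=[
    [1,[0.5,0.01,0],[-0.002,-0.002,0.003]],
    [1,[1.4,0.03,0],[-0.002,-0.002,0.003]],
    [1,[2.4,0.03,0.2],[-0.002,-0.002,0.003]],
    [1,[3.2,0.03,0.7],[-0.002,-0.002,0.003]],
    [1,[3.4,0.03,1.1],[-0.002,-0.002,0.003]],
    [1,[3.41,0.03,1.15],[-0.002,-0.002,0.003]],
    [1,[3.41,0.03,1.15],[-0.002,-0.002,0.003]],
    [1,[3.41,0.03,1.15],[-0.002,-0.002,0.003]],
  ],
)

```text
t: 26.5
position: [0.572, -0.1491, 0.2261]
tcp_rot: [3.14, 0.002, 1.414]
ft_force: [-0.3, 0.2, -0.5]
gripper_width: 0.0
```

>>> servo_tool(
  series=[
    [1,[0,0,0],[0,0,0]],
    [1,[0,0,0],[0,0,0]],
  ],
)

```text
t: 26.7
position: [0.572, -0.1506, 0.2266]
tcp_rot: [3.139, 0.002, 1.412]
ft_force: [-0.3, -0.7, 0.1]
gripper_width: -0.0003
```

```bash
python3 - <<'E'
from h import *
st();s=observe();im,d=pic('wrist','w10');np.save('pics/w10s.npy',s,allow_pickle=True)
cv2.imwrite('pics/w10c.png',cv2.resize(im[60:260,200:440,::-1],None,fx=3,fy=3,interpolation=cv2.INTER_CUBIC))
E
```

```text
t 26.7 nest TCP mm [  0.4 -33.6  86.6] F nest [-0.2 -0.7  0.1] w -0.0003
```

View pics/w10c.png

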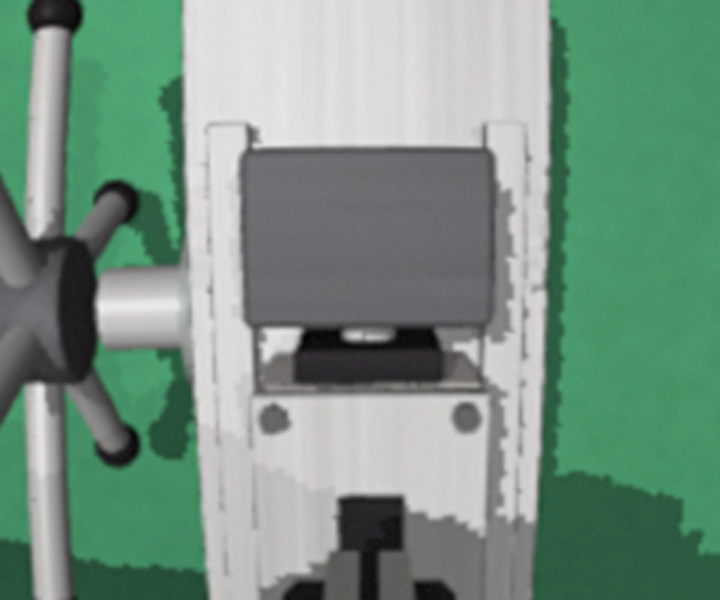

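The close crop shows the jaw top from row 150 to row 327, the pad at (368,355) and the housing's back edge at row ~390. From these I can measure jaw front to housing edge: 16 mm less the compression.

```bash
python3 - <<'E'
from h import *
s=np.load('pics/w10s.npy',allow_pickle=True).item()
g=cv2.cvtColor(cv2.imread('pics/w10.png'),cv2.COLOR_BGR2GRAY).astype(float)
p=g[:,292:298].mean(1);p2=g[:,350:356].mean(1)
for v in list(range(106,114))+list(range(164,196)):print(v,p[v].round(),p2[v].round(),end=' | ')
print()
def y(v,z,u=322): return (inn(wraypts(s,[[u,v]],.14+z))[0,1]*1000)
for v in (109,109.5,110,168,168.5,169,169.5):print('jaw',v,y(v,.048).round(2))
for v in (189,189.5,190,190.5,191,191.5):print('hous',v,y(v,.045).round(2))
E
```

```text
106 227.0 209.0 | 107 229.0 211.0 | 108 209.0 189.0 | 109 127.0 108.0 | 110 88.0 83.0 | 111 100.0 99.0 | 112 108.0 105.0 | 113 112.0 106.0 | 164 106.0 103.0 | 165 105.0 104.0 | 166 104.0 101.0 | 167 87.0 86.0 | 168 99.0 80.0 | 169 172.0 102.0 | 170 220.0 124.0 | 171 220.0 126.0 | 172 216.0 123.0 | 173 215.0 133.0 | 174 214.0 169.0 | 175 211.0 192.0 | 176 195.0 179.0 | 177 156.0 127.0 | 178 116.0 98.0 | 179 102.0 95.0 | 180 102.0 96.0 | 181 104.0 98.0 | 182 106.0 101.0 | 183 106.0 103.0 | 184 106.0 104.0 | 185 105.0 106.0 | 186 105.0 112.0 | 187 108.0 138.0 | 188 123.0 157.0 | 189 137.0 112.0 | 190 114.0 96.0 | 191 131.0 151.0 | 192 176.0 193.0 | 193 204.0 198.0 | 194 204.0 160.0 | 195 183.0 125.0 | 
jaw 109 42.46
jaw 109.5 42.17
jaw 110 41.88
jaw 168 7.63
jaw 168.5 7.32
jaw 169 7.02
jaw 169.5 6.72
hous 189 -5.99
hous 189.5 -6.3
hous 190 -6.62
hous 190.5 -6.94
hous 191 -7.25
hous 191.5 -7.57
```

```bash
python3 - <<'E'
from h import *
for n in('w2','w9'):
    s=np.load(f'pics/{n}s.npy',allow_pickle=True).item()
    if n=='w2': s['position']=np.array([.5619,-.1996,.2592])
    q=inn(wcloud(s,np.load(f'pics/{n}.npy')))*1000
    top=52.5 if n=='w2' else -7
    for x0 in(-24,18):
        m=(q[...,0]>x0)&(q[...,0]<x0+6)&(q[...,2]>10)&(q[...,2]<46)&(abs(q[...,1]-(top+16))<5);m[260:]=0
        print(n,'jawfront',x0,m.sum(),np.percentile(q[m][:,1],[10,50,90]).round(2))
    m=(abs(q[...,0])<14)&(q[...,2]>9)&(q[...,2]<35)&(abs(q[...,1]-top)<4);m[260:]=0
    if m.any():print('padface',m.sum(),np.percentile(q[m][:,1],[10,50,90]).round(2))
    m=(abs(q[...,0])<14)&(q[...,2]>35)&(q[...,2]<39)&(abs(q[...,1]-top-4)<7);m[260:]=0
    if m.any():print('padtop',m.sum(),np.percentile(q[m][:,1],[0,50,100]).round(2))
    m=(abs(q[...,0])<20)&(q[...,2]>44)&(q[...,2]<46)&(q[...,1]<0);m[260:]=0;m[:20]=0
    if n=='w9':
        c=[]
        for u in range(300,345):
            v=np.nonzero(m[:,u])[0]
            c.append((q[v.min(),u,1],q[v.max(),u,1]))
        c=np.array(c);print('housing ends',np.median(c,0),np.diff(np.median(c,0)))
E
```

```text
w2 jawfront -24 115 [66.27 66.68 67.11]
w2 jawfront 18 106 [66.29 66.79 67.19]
padface 294 [50.26 50.63 51.09]
padtop 374 [50.48 54.1  58.07]
w9 jawfront -24 98 [6.49 6.86 7.34]
w9 jawfront 18 100 [6.48 6.95 7.38]
padtop 308 [-5.59 -2.61  0.73]
housing ends [ -7.92000746 -76.98320004] [-69.06319258]
```

The depth comparison gives 16.1 mm from jaw front to pad face when unloaded, and 14.4 mm to the housing's rear face now. That is about 1.7 mm of compression, or ~17 ± 2 N, and agrees with the push torque. I'm rising clear.

>>> servo_tool(
  series=[
    [1,[0,0,-0.6],[0,0,0]],
    [1,[0,0,-1.5],[0,0,0]],
    [1,[0,-0.5,-2.5],[0,0,0]],
    [1,[0,-1,-3.5],[0,0,0]],
    [1,[0,-1.5,-4],[0,0,0]],
    [1,[0,-1.5,-4],[0,0,0]],
    [1,[0,-1.5,-4],[0,0,0]],
  ],
)

```text
t: 27.45
position: [0.5275, -0.143, 0.3465]
tcp_rot: [3.139, 0.002, 1.412]
ft_force: [-0.1, -0.4, -0.0]
gripper_width: 0.0003
```

```bash
python3 - <<'E'
from h import *
st();pic('top','t9');im,_=pic('side','s9')
a=cv2.imread('pics/t0.png') if 0 else cv2.imread('pics/top0.png');b=cv2.imread('pics/t9.png')
for n,(u,v) in dict(bottle=(275,142),reel=(200,179),driver=(446,225)).items():
    print(n,np.abs(a[v-15:v+15,u-15:u+15].astype(int)-b[v-15:v+15,u-15:u+15]).mean().round(2))
E
```

```text
t 27.45 nest TCP mm [-44.8 -32.8 206.5] F nest [-0.  -0.4 -0. ] w 0.0003
bottle 5.59
reel 4.34
driver 36.44
```

View pics/s9.png

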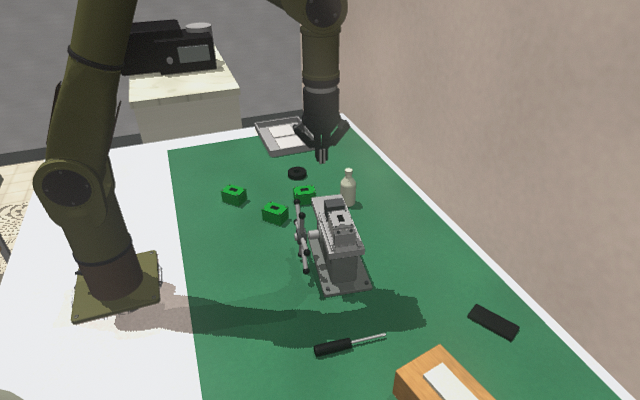

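The side view shows the bottle (348,188), reel (297,173) and screwdriver (350,344) where they started. The screwdriver differed in the top-view pixel check, most likely from the arm or its shadow, since it hasn't moved in the side view. The housing is clamped and the arm is clear.

```bash
python3 -c "
from h import *
print(job_done())"
```

```text
the job is handed in; nothing more can be done
None
```

The housing is clamped against the end stop with about 15 to 17 N on the pad. I handed the job in at about 27.5 s, with the gripper about 20 cm above the bed and touching nothing.

I picked up the grey housing, set it flat between the rails and let it go. I then turned the wheel with three spoke pushes, feeling the force rise once the housing met the stop.

**Position:** in the last close wrist view the housing sits flush on the stop, with no visible gap, and square between the rails.

**Pad load:**
- **Push torque:** a line through the last pushes gives about 15 N. The final single reading on its own came out higher, at about 18 N.
- **Depth images:** these show the pad's spring compressed about 1.7 mm, so about 17 ± 2 N.
- **Edge reading:** a coarser edge reading in the closest picture suggested more, about 18 to 23 N. I gave it less weight because the bevels blur the edges.
- **Limit:** no estimate was above 25 N.

**Bottle, reel and screwdriver:** all three look unmoved in the side view. The screwdriver area differed in the top-view pixel check; I put that down to the arm or its shadow but did not check the top view further.

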